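# Open the sprung-catch hood of a bench polisher

### The job

The hood of the green bench polishing machine has been unlocked and its front edge stands raised, but a hidden sprung safety catch still holds it. Reach under the front edge, feel along it for the catch, push the catch aside to the robot's left and hold it there while you lift the hood past it, then swing the hood fully up to its stop, where it stays by itself, and let go. Do not strain the machine (never more than 25 N on any part of it) and leave the other things on the bench where they are.

Things in the scene. Friction and masses are not known exactly. Their poses are not given: they have to be found in the camera images.
- machine: Green bench polishing machine, fixed, grey motor on its +y side. Origin underneath it at bench height on its middle plane; x points from the hood's front edge to the rear (away from the robot), y left, z up. Case: x -70 (front wall) to 95, y -140 to 140, 106 tall (mm). The hood overhangs the front wall by 54; below it is open down to the bench, but for the catch.
- hood_edge (a point): Middle of the hood's front edge, on its underside; moves with the hood. With the hood down it is at machine (-124, 0, 135). The hood is a flat grey plate 5 thick, y -150 to 150, yellow stripe along the front edge; when down it slopes up to the front by 0.085 rad. No rim hangs from its front edge.
- striker (a point): Middle of the steel striker bar that hangs under the hood, parallel to the front edge, and moves with the hood; 6 mm square, 170 long, its front face 45 behind the edge, its underside 26 below the plate. The catch hooks over it.
- hood (a joint): Hood angle (rad): 0 = down on its buffers, front edge raised; 0.95 = fully open at its stop; grows as the edge goes up. The hinge axis runs along the machine's y through (85, 0, 117.5) mm, 210 from the edge. Its friction holds the hood at any angle; lifting at the edge takes about 5 to 7 N. With the catch in place it rises only about 0.025 rad before the bar meets the hook.
- catch_zone (a point): Middle of the zone where the catch may stand, machine (-108, 0, 102) mm, fixed. The catch, a red upright tongue 8 wide (y), 6 to 26 behind the hood's edge, 83 to 121 above the bench, stands with its middle ANYWHERE from y -55 to 55 of this point; that is not measured: feel for it. Its hook (top, rear) lies over the bar; an arm at its foot runs back to the case.
- catch_rail (a point): Middle of the dark steel rail on the case's front wall that carries the catch, machine (-80, 0, 60) mm, fixed. The catch has 19 mm of travel to a rigid end stop and yields only towards the machine's +y: 0.93 mm to +y and 0.37 mm forward (-x) per mm; the bar is free from about 12 mm of travel. It springs back (2 N at rest, 5 N at the end); pushing it sideways takes about 2 to 3 N at first, 4 to 9 N near the end.
- bowl: Bystander: a copper bowl, 160 wide, 50 tall; leave it alone (sizes in mm). Origin at the underside.
- hammer: Bystander: a hammer with a wooden handle, lying; leave it alone (sizes in mm). Origin at the underside.
- brush: Bystander: a brush, lying; leave it alone (sizes in mm). Origin at the underside.
- screwdriver: Bystander: a screwdriver with an orange handle, lying; leave it alone (sizes in mm). Origin at the underside.
- jar: Bystander: an amber glass jar, 64 wide, 85 tall; leave it alone (sizes in mm). Origin at the underside.
- can: Bystander: a can, 66 wide, 110 tall; leave it alone (sizes in mm). Origin at the underside.
- mallet: Bystander: a black-headed rubber mallet, lying, 44 tall; leave it alone (sizes in mm). Origin at the underside.

How it is judged (in metres and radians):
On the way:
1. the hood has been lifted past the catch (value of joint hood above 0.12 rad), for 0.1 s.
At the end, for the whole second after the job is handed in: The hood stands open at its stop or nearly so (hood angle above 0.8 rad of 0.95), at rest (under 0.05 rad/s) (value of joint hood above 0.8 rad and velocity of joint hood between -0.05 and 0.05 rad/s); the robot touches nothing.
It fails at once if the robot presses any part of the machine (case, hood or catch) with more than 25 N (contact force between any of the fingers, the arm and machine above 25 N).
It fails at once if a bystander is moved by more than 20 mm (distance of any of bowl, hammer, brush, screwdriver, jar, can, mallet from where it was at the start of the episode above 0.02 m).
It also fails if it takes over 67 s, if anything falls off the work surface, if the arm or the gripper's body presses on something with over 40 N, if the wrist force passes 120 N, or if a joint passes its speed limit or range.

### The arm

A 7-joint arm with a two-finger parallel gripper is mounted at the origin on the work surface. World frame = base frame: x ahead of the robot, y to its left, z up, the work surface at z = 0. Lengths are in mm, angles in rad, forces in N, time in s.
With the tool pointing down it reaches from about 400 to 900 mm from the base axis. Payload 5.6 kg.
Tool frame: the origin (TCP) lies midway between the tips of the shut fingers; the grasp point (between the pads) lies 19 mm behind it; z points along the fingers, y is the direction in which the jaws open and shut (so a half turn about z gives the same grasp; the last joint's range is limited). The gripper opens to 92 mm and grips with 3 to 60 N. Pads are 20 mm wide; open, the fingers measure 128 mm over their backs; the gripper's body (75 mm by 189 mm) begins 69 mm behind the grasp point.
Start: joints at [-1.391, 0.468, -0.012, 1.603, 0.006, 1.071, -0.056], TCP at [143.666, 633.931, 214.592] pointing down, gripper open.
Joint ranges: [-2.53, 2.53], [-0.31, 2.02], [-1.57, 1.55], [0.28, 2.44], [-1.29, 4.43], [0.15, 1.84], [-2.92, 2.92]. Speed limits (rad/s): [2.57, 2.57, 3.14, 3.14, 3.14, 3.14, 3.14].

### API

Orientations are given as a unit quaternion [x, y, z, w].
In Python, from station import bot, vision gives the robot as it stands.
- The arm moves only by the tool carry_out, never from a script. Its arguments are lists of equal length, an entry for each row: "delta_pos": the shift along the tool's x, y, z in m, a list of three; "turn": the turn about the tool's z in degrees; "claw": the opening, from -1 (shut) to 1 (fully open). A call has 1 to 12 rows; each row is the pose to reach, as a shift and turn from the pose commanded when the call began, along the tool's axes at that moment; what a row does not reach only later rows make up. A row lasts 1/8 s, in which the tool goes at most 62.5 mm and 10.7 degrees, less where a joint would pass 70% of its speed; a pose out of reach is approached as far as the arm can. A call with a gripper value outside its range is refused whole. The fingers move at their own pace and stop on an object; "newtons" is the grip in N (left out, the last holds). Time passes only in rows, so rows that repeat a pose let the fingers close. It gives the time, the measured TCP pose, the force and the opening at its end, in the units of the state.
- bot.observe(): the state, without advancing time (a new reading comes with each control period).
- vision.get_image(name): name is "scene" or "top" or "wrist"; returns the picture (400x640x3 uint8, red, green, blue); there is no depth.
- vision.camera_info(name): a dict with "K" (3x3 intrinsics, pixels), "pose" (4x4, takes a point from camera to world coordinates); the wrist camera has in their place "hand_eye" (4x4, takes a point from camera to tool coordinates, whose origin is the TCP and whose axes are the flange's). Camera axes: x right, y down, z forward; pixel columns grow to the right and rows downward; lengths in mm; the calibration is good to about 2 mm. A picture is of the moment at which its call begins: read the wrist's pose just before it. camera_info takes no time and is no camera call.
- bot.job_done(): hands the job in, once; it reports no verdict.
The state is a dict: "time_s": time; "joint_positions": joint angles; "joint_vel": joint speeds; "joint_torque": joint torques, N m; "tcp_pos": TCP position; "eef_rot": TCP orientation; "wrist_force": force on the tool from outside, world axes, zero at the start; "ft_torque": the same for the moment, N m; "width": finger opening in mm.
Only numpy, scipy, OpenCV 4.12 (cv2) and the standard library are available. Lean on these libraries where they do the work, as an engineer would, in place of code of your own. Each camera call takes 0.05 s, during which the arm holds its last target.

## Working session

There is one attempt and no reset: what is moved stays moved. The work goes in short steps, Python scripts to look and compute and a tool call to move; the robot and the scene stay as the last step left them, time stands still between calls to the robot, and variables do not carry over. Pictures are saved under pics/ and viewed, and the job is handed in when it is done.

Besides the shell and the picture viewer there is one more tool, called after "Emit:" by a JSON object that holds its "method" and its "body", one argument or row to a line. carry_out: Moves the arm, as the interface text tells. Its arguments: {"type":"object","properties":{"delta_pos":{"type":"array"},"turn":{"type":"array"},"claw":{"type":"array"},"newtons":{"type":"number"}},"required":["delta_pos","turn","claw"]}

```bash
ls; mkdir -p pics
python3 - <<'E'
from station import bot, vision
import cv2
s=bot.observe()
for k in ['time_s','tcp_pos','eef_rot','wrist_force','width']: print(k,s[k])
for n in ['scene','top']:
    cv2.imwrite(f'pics/{n}0.png',cv2.cvtColor(vision.get_image(n),cv2.COLOR_RGB2BGR))
    i=vision.camera_info(n); print(n,i)
print(vision.camera_info('wrist'))
E
```

```text
pics
time_s 0.0
tcp_pos [143.54513631 633.35151551 213.62965821]
eef_rot [ 1.11196578e-01  9.93798031e-01 -8.89563717e-04 -4.78170241e-05]
wrist_force [-0.02439206  0.24518078 -0.16042819]
width 92.02093229016857
scene {'K': array([[371.06742913,   0.        , 319.35063391],
       [  0.        , 371.06742913, 199.0466022 ],
       [  0.        ,   0.        ,   1.        ]]), 'pose': array([[-7.72217131e-01,  4.92738090e-01, -4.01110805e-01,
         1.07543036e+03],
       [ 6.35281999e-01,  5.88992665e-01, -4.99504176e-01,
         5.09570796e+02],
       [-9.87341135e-03, -6.40544156e-01, -7.67857865e-01,
         9.97519516e+02],
       [ 0.00000000e+00,  0.00000000e+00,  0.00000000e+00,
         1.00000000e+00]])}
top {'K': array([[378.34068439,   0.        , 317.33947637],
       [  0.        , 378.34068439, 195.90057514],
       [  0.        ,   0.        ,   1.        ]]), 'pose': array([[-8.27834256e-03, -9.85439362e-01,  1.69825593e-01,
         3.94683748e+02],
       [-9.99591932e-01,  1.27982676e-02,  2.55376832e-02,
        -5.23613518e+01],
       [-2.73393117e-02, -1.69544883e-01, -9.85143185e-01,
         1.21949913e+03],
       [ 0.00000000e+00,  0.00000000e+00,  0.00000000e+00,
         1.00000000e+00]])}
{'K': array([[342.63748918,   0.        , 322.41720741],
       [  0.        , 342.63748918, 197.80384251],
       [  0.        ,   0.        ,   1.        ]]), 'hand_eye': array([[-6.89383359e-04, -9.55384584e-01, -2.95363879e-01,
         8.33679315e+01],
       [ 9.99999736e-01, -7.26777869e-04,  1.68239771e-05,
        -9.91086887e-01],
       [-2.30737299e-04, -2.95363789e-01,  9.55384833e-01,
        -1.70880488e+02],
       [ 0.00000000e+00,  0.00000000e+00,  0.00000000e+00,
         1.00000000e+00]])}
```

View pics/scene0.png

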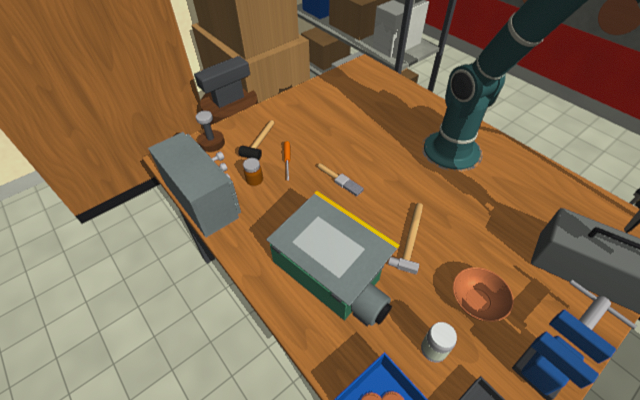

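View pics/top0.png

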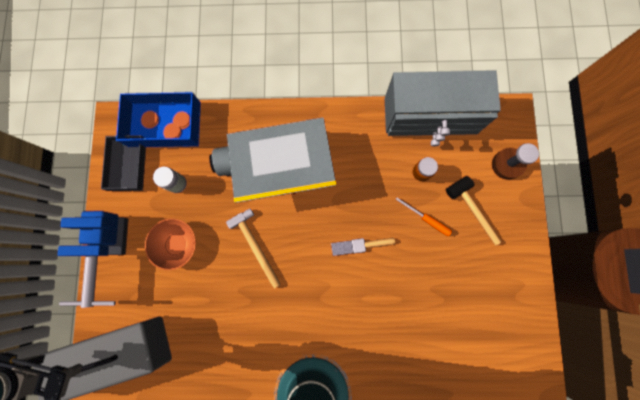

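Run:
```python
import cv2
a=cv2.imread('pics/top0.png')[100:220,190:350]; cv2.imwrite('pics/t1.png',cv2.resize(a,None,fx=5,fy=5,interpolation=cv2.INTER_CUBIC))
a=cv2.imread('pics/scene0.png')[170:330,250:430]; cv2.imwrite('pics/s1.png',cv2.resize(a,None,fx=4,fy=4-.3,interpolation=cv2.INTER_CUBIC)[:, :] if 0 else cv2.resize(a,None,fx=3.5,fy=3.5,interpolation=cv2.INTER_CUBIC))
```

```text
(no output)
```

View pics/t1.png

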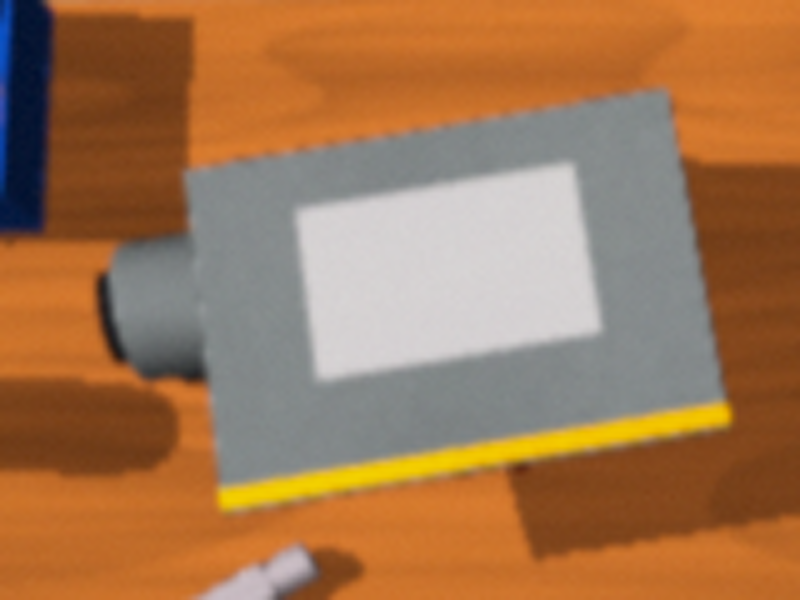

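View pics/s1.png

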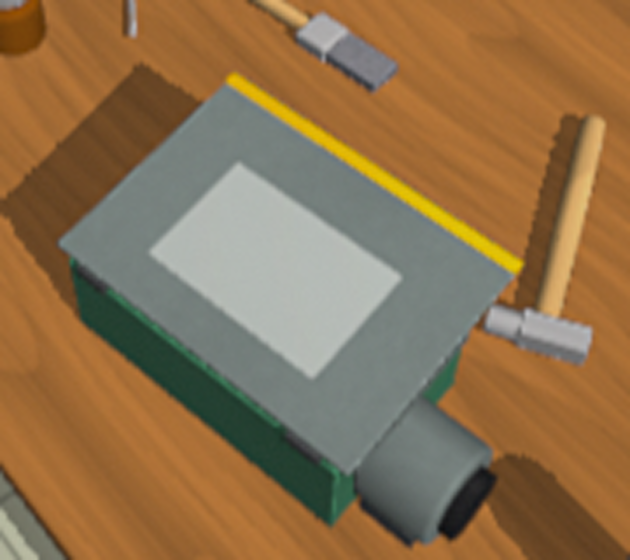

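```bash
cat > h.py <<'E'
import numpy as np
from station import bot, vision
def ray(n,u,v):
    i=vision.camera_info(n); P=i['pose']; d=P[:3,:3]@np.linalg.inv(i['K'])@[u,v,1]; return P[:3,3],d
def atz(n,u,v,z):
    o,d=ray(n,u,v); return o+d*(z-o[2])/d[2]
def tri(r1,r2):
    (o1,d1),(o2,d2)=r1,r2
    A=np.stack([d1,-d2],1); t=np.linalg.lstsq(A,o2-o1,rcond=None)[0]
    a=o1+d1*t[0];b=o2+d2*t[1]; return (a+b)/2,np.linalg.norm(a-b)
def proj(n,p):
    i=vision.camera_info(n);P=i['pose'];q=i['K']@(P[:3,:3].T@(np.array(p)-P[:3,3]));return q[:2]/q[2]
E
python3 - <<'E'
from h import *
c=lambda x,y:(x/5-.4+190,y/5-.4+100)
s=lambda x,y:(x/3.5-.36+250,y/3.5-.36+170)
L=c(220,510);R=c(731,427);Ls=s(523,265);Rs=s(229,74)
pts=[]
for a,b in((L,Ls),(R,Rs),(c(186,172),s(350,474)),(c(667,90),s(62,243))):
    p,e=tri(ray('top',*a),ray('scene',*b)); print(p.round(1),e.round(1), atz('top',*a,140).round(1), atz('scene',*b,140).round(1)); pts.append(p)
p0,p1=atz('top',*L,138),atz('top',*R,138)
d=p0-p1; print(np.linalg.norm(d), np.degrees(np.arctan2(-d[0],d[1])), (p0+p1)/2)
print('red',atz('top',*c(520,467),100))
print('hammer head', atz('top',190+300/5,100+548/5,25))
E
```

```text
[566.8 218.5 142.6] 0.3 [567.1 219.2 140. ] [565.4 217.5 140. ]
[614.4 -80.5 139. ] 5.7 [612.2 -78.3 140. ] [616.6 -82.2 140. ]
[778.5 251.7 121.7] 2.1 [772.8 245.8 140. ] [784.1 257.9 140. ]
[825.  -42.1 121.7] 3.2 [819.1 -43.4 140. ] [829.4 -29.2 140. ]
301.50759787504757 8.618689033326135 [590.03933809  70.68305915 138.        ]
red [597.46676208  48.12996652 100.        ]
hammer head [558.90895995 194.56895748  25.        ]
```

View pics/w0.png

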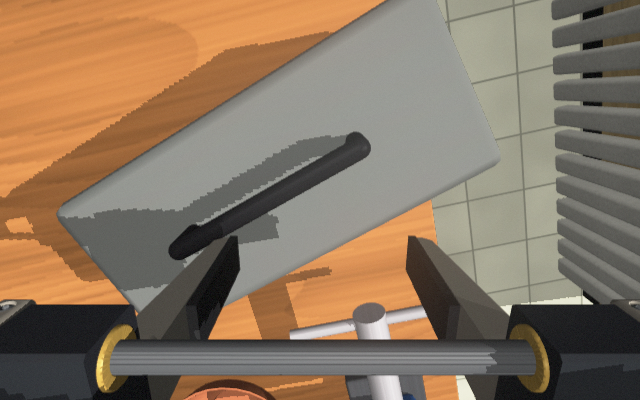

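View pics/t2.png

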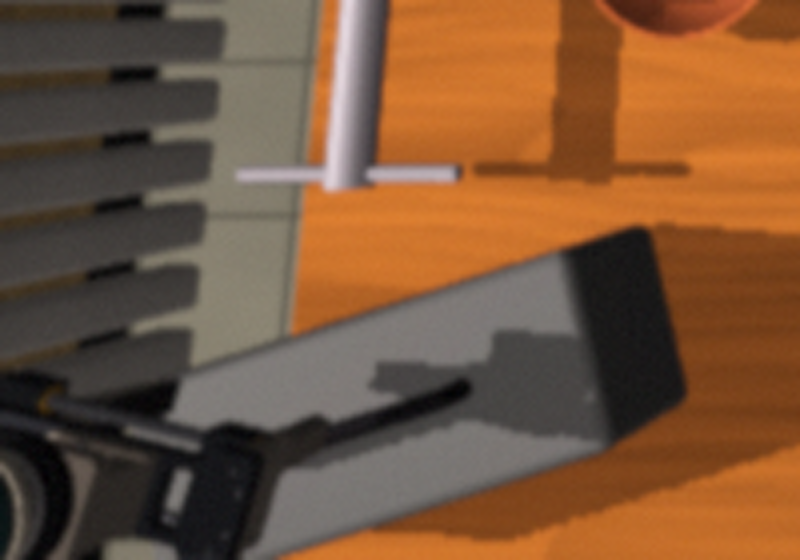

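Emit:
{"method": "carry_out", "body": {
  "delta_pos": [
    [-0.458, -0.546, -0.136],
    [-0.458, -0.546, -0.136],
    [-0.458, -0.546, -0.136],
    [-0.458, -0.546, -0.136],
    [-0.458, -0.546, -0.136],
    [-0.458, -0.546, -0.136],
    [-0.458, -0.546, -0.136],
    [-0.458, -0.546, -0.136],
    [-0.458, -0.546, -0.136],
    [-0.458, -0.546, -0.136],
    [-0.458, -0.546, -0.136],
    [-0.458, -0.546, -0.136]
  ],
  "turn": [0, 0, 0, 0, 0, 0, 0, 0, 0, 0, 0, 0],
  "claw": [-1, -1, -1, -1, -1, -1, -1, -1, -1, -1, -1, -1]
}}

```text
time_s: 1.65
tcp_pos: [470.4, -2.9, 351.3]
eef_rot: [0.113, 0.994, 0.0, 0.001]
wrist_force: [0.5, 0.0, 0.1]
width: 0.2
```

Run:
```python
from h import *
import cv2
print(bot.observe()['joint_positions'])
for n in('wrist','scene'): cv2.imwrite(f'pics/{n}1.png',cv2.cvtColor(vision.get_image(n),cv2.COLOR_RGB2BGR))
```

```text
[-0.62330636  0.00930031  0.57210243  1.87584699 -0.00532068  1.25673062
  1.29498572]
```

View pics/wrist1.png

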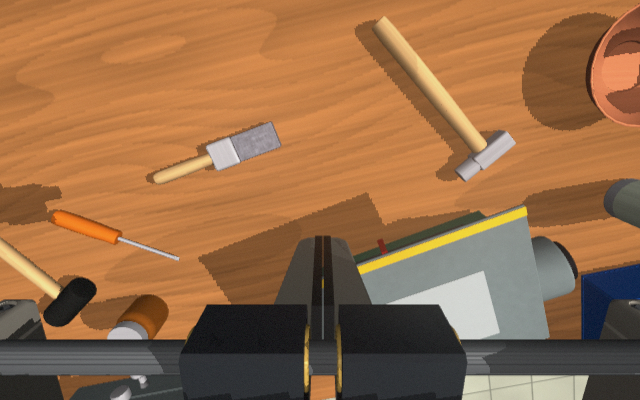

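View pics/scene1.png

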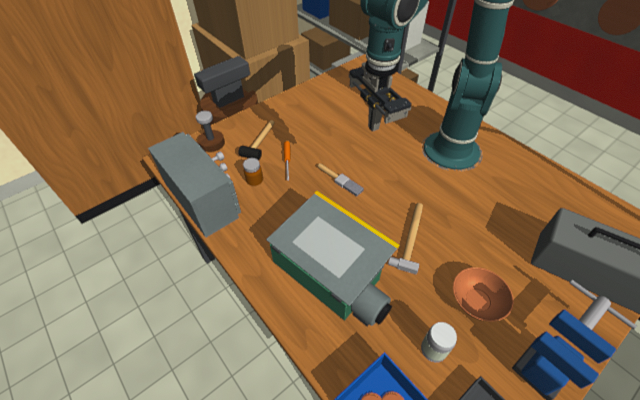

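Emit:
{"method": "carry_out", "body": {
  "delta_pos": [
    [0, 0, -0.75],
    [0, 0, -0.75],
    [0, 0, -0.75],
    [0, 0, -0.75],
    [0, 0, -0.75],
    [0, 0, -0.75],
    [0, 0, -0.75],
    [0, 0, -0.75],
    [0, 0, -0.75],
    [0, 0, -0.75],
    [0, 0, -0.75],
    [0, 0, -0.75]
  ],
  "turn": [0, 0, 0, 0, 0, 0, 0, 0, 0, 0, 0, 0],
  "claw": [-1, -1, -1, -1, -1, -1, -1, -1, -1, -1, -1, -1]
}}

```text
time_s: 3.25
tcp_pos: [476.9, 1.1, 660.6]
eef_rot: [0.111, 0.993, 0.007, 0.04]
wrist_force: [-0.2, 0.2, 1.3]
width: 0.3
```

Run:
```python
from h import *
from scipy.spatial.transform import Rotation as R
s=bot.observe();print(s['joint_positions'],s['tcp_pos']);print(R.from_quat(s['eef_rot']).as_matrix().round(3))
```

```text
[-2.36513175e-01  1.55216382e-03  1.65152306e-01  1.21749023e+00
 -2.14100818e-04  1.84152401e+00  1.27727882e+00] [476.91823835   1.10901318 660.60153861]
[[-0.972  0.219  0.081]
 [ 0.22   0.975  0.006]
 [-0.078  0.023 -0.997]]
```

Emit:
{"method": "carry_out", "body": {
  "delta_pos": [
    [0, 0, 0],
    [0, 0, 0]
  ],
  "turn": [0, 0],
  "claw": [-1, -1]
}}

```text
time_s: 3.5
tcp_pos: [476.9, 0.9, 660.8]
eef_rot: [0.111, 0.993, 0.007, 0.04]
wrist_force: [0.3, 0.1, -0.6]
width: 0.4
```

Emit:
{"method": "carry_out", "body": {
  "delta_pos": [
    [0, 0, 0.06],
    [0, 0, 0.1],
    [0, 0, 0.1]
  ],
  "turn": [0, 0, 0],
  "claw": [-1, -1, -1]
}}

```text
time_s: 3.88
tcp_pos: [484.0, 1.2, 558.7]
eef_rot: [0.111, 0.993, 0.007, 0.037]
wrist_force: [-0.6, -0.1, 0.3]
width: 0.4
```

Emit:
{"method": "carry_out", "body": {
  "delta_pos": [
    [-0.06, 0, -0.06],
    [-0.12, 0, -0.12],
    [-0.18, 0, -0.18],
    [-0.24, 0, -0.24],
    [-0.3, 0, -0.3],
    [-0.36, 0, -0.36]
  ],
  "turn": [0, 0, 0, 0, 0, 0],
  "claw": [-1, -1, -1, -1, -1, -1]
}}

```text
time_s: 4.62
tcp_pos: [613.4, -37.4, 735.3]
eef_rot: [0.113, 0.984, 0.021, 0.133]
wrist_force: [1.0, -0.2, -0.2]
width: 0.5
```

```bash
cat > st.py <<'E'
from h import *
from scipy.spatial.transform import Rotation as R
s=bot.observe();print(s['time_s'],s['joint_positions'].round(3),s['tcp_pos'].round(1),s['eef_rot'].round(3),s['wrist_force'].round(1));M=R.from_quat(s['eef_rot']).as_matrix();print(M.round(3),'tilt',np.degrees(np.arccos(-M[2,2])).round(1))
E
python3 st.py
```

```text
4.625 [ 0.224  0.253 -0.335  0.787  0.099  1.843  1.292] [613.4 -37.4 735.3] [0.113 0.984 0.021 0.133] [ 1.  -0.2 -0.2]
[[-0.939  0.217  0.266]
 [ 0.228  0.974  0.011]
 [-0.257  0.071 -0.964]] tilt 15.5
```

Emit:
{"method": "carry_out", "body": {
  "delta_pos": [
    [-0.06, 0, -0.06],
    [-0.12, 0, -0.12],
    [-0.18, 0, -0.18],
    [-0.24, 0, -0.24],
    [-0.3, 0, -0.3],
    [-0.36, 0, -0.36]
  ],
  "turn": [0, 0, 0, 0, 0, 0],
  "claw": [-1, -1, -1, -1, -1, -1]
}}

```text
time_s: 5.38
tcp_pos: [604.9, -96.4, 877.2]
eef_rot: [0.127, 0.952, 0.066, 0.272]
wrist_force: [-0.1, -1.1, -0.2]
width: 0.3
```

```bash
python3 st.py
```

```text
5.375 [ 0.521  0.282 -0.702  0.5    0.19   1.842  1.303] [604.9 -96.4 877.2] [0.127 0.952 0.066 0.272] [-0.1 -1.1 -0.2]
[[-0.82   0.206  0.534]
 [ 0.277  0.959  0.056]
 [-0.501  0.194 -0.843]] tilt 32.5
```

Emit:
{"method": "carry_out", "body": {
  "delta_pos": [
    [-0.06, 0.02, -0.06],
    [-0.12, 0.04, -0.12],
    [-0.18, 0.06, -0.18],
    [-0.24, 0.08, -0.24],
    [-0.3, 0.1, -0.3],
    [-0.36, 0.12, -0.36]
  ],
  "turn": [0, 0, 0, 0, 0, 0],
  "claw": [-1, -1, -1, -1, -1, -1]
}}

```text
time_s: 6.12
tcp_pos: [618.5, -77.6, 912.8]
eef_rot: [0.127, 0.941, 0.067, 0.306]
wrist_force: [-0.3, 0.3, -1.1]
width: 0.3
```

```bash
python3 st.py
```

```text
6.125 [ 0.122  0.267  0.041  0.405 -0.158  1.842  1.369] [618.5 -77.6 912.8] [0.127 0.941 0.067 0.306] [-0.3  0.3 -1.1]
[[-0.78   0.198  0.593]
 [ 0.28   0.959  0.048]
 [-0.559  0.203 -0.804]] tilt 36.5
```

Emit:
{"method": "carry_out", "body": {
  "delta_pos": [
    [0, 0, -0.06],
    [0, 0, -0.12],
    [0, 0, -0.18],
    [0, 0, -0.24],
    [0, 0, -0.3],
    [0, 0, -0.36]
  ],
  "turn": [0, 0, 0, 0, 0, 0],
  "claw": [-1, -1, -1, -1, -1, -1]
}}

```text
time_s: 6.88
tcp_pos: [468.8, -75.5, 967.5]
eef_rot: [0.127, 0.928, 0.068, 0.343]
wrist_force: [0.1, -1.1, 1.2]
width: 0.4
```

```bash
python3 st.py
```

```text
6.875 [ 0.793  0.037 -0.636  0.567 -0.129  1.842  1.383] [468.8 -75.5 967.5] [0.127 0.928 0.068 0.343] [ 0.1 -1.1  1.2]
[[-0.733  0.189  0.654]
 [ 0.282  0.958  0.039]
 [-0.619  0.213 -0.756]] tilt 40.9
```

Emit:
{"method": "carry_out", "body": {
  "delta_pos": [
    [-0.04, 0.01, -0.05],
    [-0.08, 0.02, -0.1],
    [-0.12, 0.03, -0.15],
    [-0.16, 0.04, -0.2],
    [-0.2, 0.05, -0.25],
    [-0.24, 0.06, -0.3],
    [-0.28, 0.07, -0.35],
    [-0.32, 0.08, -0.4]
  ],
  "turn": [0, 0, 0, 0, 0, 0, 0, 0],
  "claw": [-1, -1, -1, -1, -1, -1, -1, -1]
}}

```text
time_s: 7.88
tcp_pos: [466.7, -72.5, 1005.3]
eef_rot: [0.128, 0.914, 0.071, 0.38]
wrist_force: [0.1, 0.9, 0.5]
width: 0.7
```

```bash
python3 st.py
```

```text
7.875 [ 0.586  0.044 -0.438  0.477 -0.129  1.842  1.363] [ 466.7  -72.5 1005.3] [0.128 0.914 0.071 0.38 ] [0.1 0.9 0.5]
[[-0.679  0.18   0.712]
 [ 0.287  0.957  0.033]
 [-0.675  0.226 -0.702]] tilt 45.4
```

Emit:
{"method": "carry_out", "body": {
  "delta_pos": [
    [-0.02, 0.01, -0.06],
    [-0.04, 0.02, -0.12],
    [-0.06, 0.03, -0.18],
    [-0.08, 0.04, -0.24],
    [-0.1, 0.05, -0.3],
    [-0.12, 0.06, -0.36],
    [-0.14, 0.07, -0.42],
    [-0.16, 0.08, -0.48]
  ],
  "turn": [0, 0, 0, 0, 0, 0, 0, 0],
  "claw": [-1, -1, -1, -1, -1, -1, -1, -1]
}}

```text
time_s: 8.88
tcp_pos: [371.0, -49.4, 1038.1]
eef_rot: [0.128, 0.897, 0.075, 0.416]
wrist_force: [0.4, -0.6, 0.1]
width: 0.2
```

```bash
python3 st.py
```

```text
8.875 [ 0.151 -0.141  0.026  0.575 -0.166  1.842  1.347] [ 371.   -49.4 1038.1] [0.128 0.897 0.075 0.416] [ 0.4 -0.6  0.1]
[[-0.621  0.167  0.766]
 [ 0.292  0.956  0.028]
 [-0.728  0.24  -0.642]] tilt 50.0
```

```bash
cat > kin.py <<'E'
import numpy as np
from scipy.spatial.transform import Rotation as R
from scipy.optimize import least_squares
J=np.array([[-1.391,.4682,-.0116,1.6034,.006,1.0714,-.0563],[-.6233,.0093,.5721,1.8758,-.0053,1.2567,1.295],[-.2365,.0016,.1652,1.2175,-.0002,1.8415,1.2773],[.224,.253,-.335,.787,.099,1.843,1.292],[.521,.282,-.702,.5,.19,1.842,1.303],[.122,.267,.041,.405,-.158,1.842,1.369],[.793,.037,-.636,.567,-.129,1.842,1.383],[.586,.044,-.438,.477,-.129,1.842,1.363],[.151,-.141,.026,.575,-.166,1.842,1.347]])
P=np.array([[143.6,633.5,213.8],[470.4,-2.9,351.3],[476.9,1.1,660.6],[613.4,-37.4,735.3],[604.9,-96.4,877.2],[618.5,-77.6,912.8],[468.8,-75.5,967.5],[466.7,-72.5,1005.3],[371,-49.4,1038.1]])
Q=np.array([[.1112,.9938,-.0007,0],[.113,.994,0,.001],[.111,.993,.007,.04],[.113,.984,.021,.133],[.127,.952,.066,.272],[.127,.941,.067,.306],[.128,.928,.068,.343],[.128,.914,.071,.38],[.128,.897,.075,.416]])
def fk(p,q,sg):
    s1,s3,s5,s7=sg; h,a,ao,b,bo,l,lo,c1,c7,cy=p
    z=lambda t:R.from_euler('z',t); y=lambda t:R.from_euler('y',t)
    r=z(s1*q[0]+c1)*y(q[1]); x=np.array([0,0,h])
    r2=r*z(s3*q[2]); x=x+r2.apply([ao,cy,a]); r3=r2*y(q[3])*z(s5*q[4]); x=x+r3.apply([bo,0,b]); r4=r3*y(q[5]); x=x+r4.apply([lo,0,l]); return x,r4*z(s7*q[6]+c7)
if __name__=='__main__':
    import itertools
    best=None
    for sg in itertools.product([1,-1],repeat=4):
        for c7 in (0,np.pi/2,np.pi,-np.pi/2):
            def f(p):
                o=[]
                for j,x,q in zip(J,P,Q):
                    xx,rr=fk(p,j,sg); o+=list((xx-x)/1000); o+=list((rr.inv()*R.from_quat(q)).as_rotvec())
                return np.array(o)
            s=least_squares(f,[300,400,0,400,0,250,0,0,c7,0])
            if best is None or s.cost<best[0]: best=(s.cost,sg,s.x,np.abs(f(s.x)).max())
    print(best); np.save('kin.npy',np.r_[best[1],best[2]])
E
python3 kin.py
```

```text
(np.float64(0.0002478275152482512), (-1, -1, -1, -1), array([ 3.22951598e+02,  4.89891850e+02, -1.93912246e+00,  4.74918726e+02,
       -1.59898567e+01,  3.32173080e+02, -7.74539202e+00, -7.34939832e-04,
        1.57050627e+00, -3.07688361e+01]), np.float64(0.01391118490117492))
```

```bash
cat > feas.py <<'E'
from kin import *
k=np.load('kin.npy');sg=k[:4];p=k[4:]
lo=np.array([-2.53,-.31,-1.57,.28,-1.29,.15,-2.92])+.02;hi=np.array([2.53,2.02,1.55,2.44,4.43,1.84,2.92])-.02
psi=np.radians(8.8);ex=np.array([np.cos(psi),np.sin(psi),0]);ey=np.array([-np.sin(psi),np.cos(psi),0]);O=np.array([712.5,89.4,0])
def ori(t):
    t=np.radians(t); z=np.sin(t)*ex-np.cos(t)*np.array([0,0,1]); y=ey; return R.from_matrix(np.stack([np.cross(y,z),y,z],1))
def ik(x,r,s0):
    f=lambda q:np.r_[(fk(p,q,sg)[0]-x)/300,(fk(p,q,sg)[1].inv()*r).as_rotvec()]
    b=None
    for q0 in s0:
        s=least_squares(f,np.clip(q0,lo+.01,hi-.01),bounds=(lo,hi))
        if b is None or s.cost<b.cost:b=s
    return b
if __name__=='__main__':
    S=[np.array([.1,0,0,1.9,0,.4,1.3]),np.array([-.6,.2,.7,1.9,-.2,.3,1.4]),np.array([.6,.2,-.7,1.9,.2,.3,1.3]),np.array([1.2,1.2,-1.2,1.9,1.2,.8,.5]),np.array([-1.2,1.2,1.2,1.9,-1.2,.8,1.5])]
    for t in(45,50,55,60,65,70):
        for m in([-104,-27,105],[-104,-80,105],[-110,-10,160],[-20,-10,290]):
            x=O+m[0]*ex+m[1]*ey+np.array([0,0,m[2]]); s=ik(x,ori(t),S); print(t,m,'%.5f'%s.cost,s.x.round(2))
E
python3 feas.py
```

```text
45 [-104, -27, 105] 0.00000 [ 0.74  0.56 -0.91  2.29  2.45  0.43 -0.57]
45 [-104, -80, 105] 0.00000 [ 0.79  0.54 -0.83  2.26  2.65  0.31 -0.7 ]
45 [-110, -10, 160] 0.00000 [ 1.05  0.7  -1.38  2.31  2.02  0.6  -0.06]
45 [-20, -10, 290] 0.00000 [ 0.57  0.22 -0.76  2.07  0.8   0.17  0.86]
50 [-104, -27, 105] 0.00000 [ 1.02  0.94 -1.28  2.34  2.41  0.75 -0.21]
50 [-104, -80, 105] 0.00000 [ 0.9   0.64 -0.95  2.3   2.75  0.46 -0.7 ]
50 [-110, -10, 160] 0.00000 [ 1.04  0.72 -1.35  2.35  2.25  0.64 -0.25]
50 [-20, -10, 290] 0.00000 [ 0.78  0.27 -0.99  2.1   1.55  0.17  0.17]
55 [-104, -27, 105] 0.00000 [ 0.96  0.88 -1.17  2.37  2.65  0.77 -0.46]
55 [-104, -80, 105] 0.00000 [ 1.12  0.92 -1.19  2.34  2.69  0.66 -0.37]
55 [-110, -10, 160] 0.00000 [ 0.49  0.36 -0.68  2.38  2.87  0.52 -1.15]
55 [-20, -10, 290] 0.00000 [ 0.81  0.28 -1.03  2.13  2.16  0.21 -0.43]
60 [-104, -27, 105] 0.00000 [ 0.84  0.82 -1.01  2.4   2.88  0.84 -0.73]
60 [-104, -80, 105] 0.00000 [ 0.98  0.81 -1.    2.37  3.    0.73 -0.75]
60 [-110, -10, 160] 0.00000 [ 0.6   0.46 -0.8   2.42  2.9   0.69 -1.1 ]
60 [-20, -10, 290] 0.00000 [ 0.45  0.21 -0.64  2.17  2.82  0.26 -1.16]
65 [-104, -27, 105] 0.00000 [-0.16  0.61  0.05  2.42  3.2   1.02 -1.61]
65 [-104, -80, 105] 0.00000 [ 1.    0.91 -0.99  2.39  3.12  0.85 -0.75]
65 [-110, -10, 160] 0.00081 [ 0.34  0.46 -0.51  2.42  3.05  0.81 -1.3 ]
65 [-20, -10, 290] 0.00000 [ 0.53  0.25 -0.73  2.21  2.89  0.42 -1.21]
70 [-104, -27, 105] 0.00001 [ 1.16  1.49 -1.28  2.42  3.05  1.06 -0.11]
70 [-104, -80, 105] 0.00000 [ 1.43  1.87 -1.42  2.39  2.9   0.93  0.45]
70 [-110, -10, 160] 0.00253 [ 0.63  0.65 -0.82  2.42  3.05  0.96 -1.06]
70 [-20, -10, 290] 0.00000 [-0.23  0.24  0.08  2.25  3.16  0.58 -1.6 ]
```

```bash
cat > f2.py <<'E'
from feas import *
import feas
rng=np.random.default_rng(0)
for lim in (1.29,2.0):
  feas.hi=hi.copy(); feas.hi[4]=lim
  for t in(35,40,45,50,55):
    for m in([-104,-27,105],[-104,-80,105],[-110,-10,160],[-20,-10,290]):
        x=O+m[0]*ex+m[1]*ey+np.array([0,0,m[2]])
        S=[rng.uniform([-1.5,0,-1.3,1.5,-1.2,.16,-.5],[1.5,1.2,1.3,2.3,lim-.05,1,2.5]) for _ in range(12)]
        s=ik(x,ori(t),S); print(lim,t,m,'%.5f'%s.cost,s.x.round(2))
E
python3 f2.py
```

```text
1.29 35 [-104, -27, 105] 0.00182 [ 0.48  0.42 -0.62  2.18  1.29  0.17  0.46]
1.29 35 [-104, -80, 105] 0.00119 [ 0.71  0.47 -0.75  2.17  1.29  0.17  0.59]
1.29 35 [-110, -10, 160] 0.00000 [ 0.62  0.33 -0.82  2.23  1.26  0.21  0.44]
1.29 35 [-20, -10, 290] 0.00000 [ 0.59  0.27 -0.84  1.94  0.5   0.44  1.17]
1.29 40 [-104, -27, 105] 0.00964 [ 0.54  0.41 -0.68  2.18  1.29  0.17  0.48]
1.29 40 [-104, -80, 105] 0.00783 [ 0.8   0.49 -0.83  2.17  1.29  0.17  0.63]
1.29 40 [-110, -10, 160] 0.00235 [ 0.61  0.3  -0.79  2.23  1.29  0.17  0.41]
1.29 40 [-20, -10, 290] 0.00000 [ 0.56  0.23 -0.78  2.01  0.55  0.3   1.1 ]
1.29 45 [-104, -27, 105] 0.02359 [ 0.62  0.42 -0.75  2.18  1.29  0.17  0.5 ]
1.29 45 [-104, -80, 105] 0.02012 [ 0.9   0.52 -0.92  2.17  1.29  0.17  0.68]
1.29 45 [-110, -10, 160] 0.01081 [ 0.69  0.3  -0.86  2.23  1.29  0.17  0.42]
1.29 45 [-20, -10, 290] 0.00000 [ 0.59  0.22 -0.79  2.07  0.83  0.18  0.84]
1.29 50 [-104, -27, 105] 0.04355 [ 0.72  0.43 -0.85  2.19  1.29  0.17  0.54]
1.29 50 [-104, -80, 105] 0.03764 [ 1.02  0.57 -1.03  2.17  1.29  0.17  0.75]
1.29 50 [-110, -10, 160] 
[... 1249 characters left out ...]
  1.99  0.73  0.04]
2.0 45 [-20, -10, 290] 0.00000 [ 0.6   0.22 -0.8   2.07  0.84  0.18  0.83]
2.0 50 [-104, -27, 105] 0.01094 [ 1.11  1.04 -1.47  2.27  2.    0.8   0.22]
2.0 50 [-104, -80, 105] 0.00824 [ 1.27  1.18 -1.51  2.26  2.    0.79  0.43]
2.0 50 [-110, -10, 160] 0.00272 [ 1.13  0.94 -1.55  2.32  2.    0.82  0.11]
2.0 50 [-20, -10, 290] 0.00000 [ 0.78  0.26 -0.99  2.1   1.55  0.17  0.17]
2.0 55 [-104, -27, 105] 0.02526 [ 1.16  1.09 -1.51  2.28  2.    0.8   0.28]
2.0 55 [-104, -80, 105] 0.01983 [ 1.32  1.27 -1.55  2.26  2.    0.78  0.53]
2.0 55 [-110, -10, 160] 0.01163 [ 1.14  0.9  -1.55  2.32  2.    0.77  0.09]
2.0 55 [-20, -10, 290] 0.00000 [ 1.    0.41 -1.29  2.14  2.    0.34 -0.17]
```

Emit:
{"method": "carry_out", "body": {
  "delta_pos": [
    [0.028, 0, 0.053],
    [0.055, 0, 0.107],
    [0.083, 0, 0.16],
    [0.11, 0, 0.213],
    [0.138, 0, 0.267],
    [0.165, 0, 0.32],
    [0.193, 0, 0.373],
    [0.22, 0, 0.427],
    [0.248, 0, 0.48],
    [0.275, 0, 0.533]
  ],
  "turn": [-6, -12, -18, -18, -18, -18, -18, -18, -18, -18],
  "claw": [-1, -1, -1, -1, -1, -1, -1, -1, -1, -1]
}}

```text
time_s: 10.12
tcp_pos: [609.0, 43.7, 493.6]
eef_rot: [-0.013, 0.906, 0.008, 0.423]
wrist_force: [0.8, -0.5, 0.6]
width: 0.8
```

```bash
python3 st.py
```

```text
10.125 [ 0.178 -0.187 -0.309  1.99   0.078  0.463  1.393] [609.   43.7 493.6] [-0.013  0.906  0.008  0.423] [ 0.8 -0.5  0.6]
[[-0.642 -0.03   0.766]
 [-0.016  1.     0.025]
 [-0.767  0.004 -0.642]] tilt 50.0
```

Emit:
{"method": "carry_out", "body": {
  "delta_pos": [
    [0.02, 0.007, 0.04],
    [0.04, 0.014, 0.08],
    [0.06, 0.021, 0.12],
    [0.08, 0.028, 0.16],
    [0.08, 0.028, 0.16]
  ],
  "turn": [0, 0, 0, 0, 0],
  "claw": [-1, -1, -1, -1, -1]
}}

```text
time_s: 10.75
tcp_pos: [678.7, 72.9, 332.7]
eef_rot: [-0.012, 0.906, 0.008, 0.422]
wrist_force: [0.6, -0.4, 0.7]
width: 0.4
```

```bash
python3 st.py
```

```text
10.75 [ 0.158  0.123 -0.41   2.088  1.218  0.211  0.25 ] [678.7  72.9 332.7] [-0.012  0.906  0.008  0.422] [ 0.6 -0.4  0.7]
[[-0.643 -0.028  0.765]
 [-0.015  1.     0.024]
 [-0.766  0.004 -0.643]] tilt 50.0
```

Emit:
{"method": "carry_out", "body": {
  "delta_pos": [
    [0.016, -0.005, -0.009],
    [0.032, -0.009, -0.018],
    [0.048, -0.014, -0.026],
    [0.064, -0.018, -0.035],
    [0.08, -0.023, -0.044],
    [0.095, -0.027, -0.052],
    [0.095, -0.027, -0.052]
  ],
  "turn": [0, 0, 0, 0, 0, 0, 0],
  "claw": [-1, -1, -1, -1, -1, -1, -1]
}}

```text
time_s: 11.62
tcp_pos: [577.2, 43.2, 291.4]
eef_rot: [-0.01, 0.906, 0.004, 0.423]
wrist_force: [1.1, -0.1, -0.1]
width: 0.4
```

```bash
python3 st.py
```

```text
11.625 [ 0.055 -0.024 -0.266  2.347  1.889  0.148 -0.448] [577.2  43.2 291.4] [-0.01   0.906  0.004  0.423] [ 1.1 -0.1 -0.1]
[[-0.642 -0.021  0.766]
 [-0.014  1.     0.016]
 [-0.766 -0.    -0.642]] tilt 50.0
```

Run:
```python
import cv2
a=cv2.imread('pics/wrist1.png')[190:300,330:540]; cv2.imwrite('pics/w1c.png',cv2.resize(a,None,fx=3.8,fy=3.8,interpolation=cv2.INTER_CUBIC))
```

View pics/w1c.png

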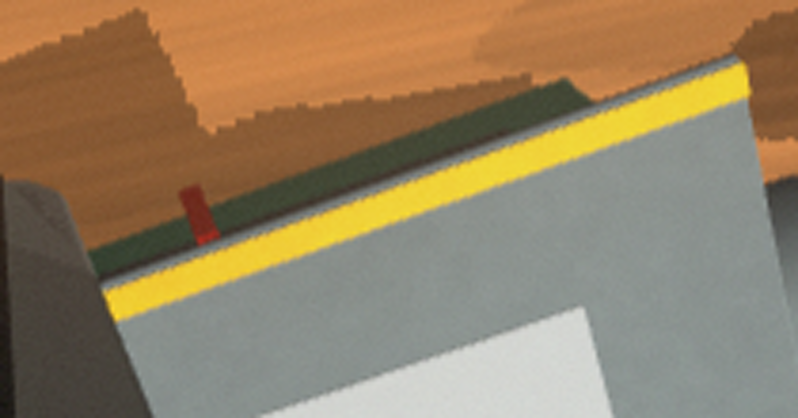

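Run:
```python
from h import *
from feas import ex,ey,O
from scipy.spatial.transform import Rotation as R
i=vision.camera_info('wrist');H=i['hand_eye'];M=R.from_quat([.113,.994,0,.001]).as_matrix();t=np.array([470.4,-2.9,351.3])
def mray(u,v):
    d=M@H[:3,:3]@np.linalg.inv(i['K'])@[u,v,1]; o=M@H[:3,3]+t
    N=np.stack([ex,ey,[0,0,1]]); return N@(o-O),N@d
c=lambda x,y:(330+x/3.8-.4,190+y/3.8-.4)
def atx(px,x): o,d=mray(*c(*px)); return (o+d*(x-o[0])/d[0]).round(1)
def atz(px,z): o,d=mray(*c(*px)); return (o+d*(z-o[2])/d[2]).round(1)
print('tongue foot L/R',atx((180,190),-118),atx((205,186),-118), 'tops',atx((200,243),-118),atx((218,236),-118))
print('corner',atz((737,55),135),atz((749,94),140),'edge',atz((105,285),135), 'case corner bottom',atz((563,80),0),atz((563,80),106))
```

```text
tongue foot L/R [-118.   -27.2   79.2] [-118.   -18.1   83.1] tops [-118.   -27.   122.6] [-118.   -20.5  122.2]
corner [-123.7  149.9  135. ] [-112.3  148.4  140. ] edge [-121.8  -61.1  135. ] case corner bottom [-67.5 139.8   0. ] [-121.1  106.5  106. ]
```

```bash
cat > go.py <<'E'
import sys
from h import *
from feas import ex,ey,O
from scipy.spatial.transform import Rotation as R
s=bot.observe();M=R.from_quat(s['eef_rot']).as_matrix();N=np.stack([ex,ey,[0,0,1]])
print('t',s['time_s'],'q',s['joint_positions'].round(2),'F mach',(N@s['wrist_force']).round(1),'T',s['ft_torque'].round(2))
print('mach tcp',(N@(s['tcp_pos']-O)).round(1)); print('tool axes in mach (cols)\n',(N@M).round(3))
A=(N@M)
for a in sys.argv[1:]:
    m=np.array(eval(a),float); print(a,'-> tool delta mm',(A.T@(m-N@(s['tcp_pos']-O))).round(1))
E
python3 go.py "(-200,-68,230)" "(-200,-68,92)"
python3 - <<'E'
from feas import *
q=np.array([.055,-.024,-.266,2.347,1.889,.148,-.448])
for m in [(-200,-68,230),(-200,-68,160),(-200,-68,92),(-97,-68,92)]:
    x=O+m[0]*ex+m[1]*ey+np.array([0,0,m[2]]); s=ik(x,ori(50),[q]); print(m,'%.5f'%s.cost,s.x.round(2)); q=s.x
E
```

```text
t 11.625 q [ 0.05 -0.02 -0.27  2.35  1.89  0.15 -0.45] F mach [ 1.  -0.3 -0.1] T [-0.01  0.71 -0.02]
mach tcp [-140.7  -24.9  291.4]
tool axes in mach (cols)
 [[-0.637  0.132  0.76 ]
 [ 0.085  0.991 -0.101]
 [-0.766 -0.    -0.642]]
(-200,-68,230) -> tool delta mm [ 81.2 -50.5  -1.2]
(-200,-68,92) -> tool delta mm [186.9 -50.5  87.4]
(-200, -68, 230) 0.00256 [ 0.63 -0.02 -0.62  2.42  4.11  0.17 -2.43]
(-200, -68, 160) 0.00396 [ 1.13  0.28 -1.12  2.42  3.05  0.2  -1.17]
(-200, -68, 92) 0.00595 [ 0.87  0.49 -0.83  2.42  3.05  0.39 -1.05]
(-97, -68, 92) 0.00000 [ 0.69  0.59 -0.75  2.29  2.89  0.48 -0.93]
```

Run:
```python
from feas import *
q=np.array([.055,-.024,-.266,2.347,1.889,.148,-.448])
for t in (50,46):
  for m in [(-145,-68,240),(-145,-68,200),(-145,-68,160),(-145,-68,120),(-145,-68,92),(-97,-68,92)]:
    x=O+m[0]*ex+m[1]*ey+np.array([0,0,m[2]]); s=ik(x,ori(t),[q]); print(t,m,'%.5f'%s.cost,s.x.round(2)); q=s.x
```

```text
50 (-145, -68, 240) 0.00008 [ 0.22  0.04 -0.24  2.36  3.85  0.17 -2.17]
50 (-145, -68, 200) 0.00000 [ 0.17  0.13 -0.18  2.37  3.56  0.24 -1.87]
50 (-145, -68, 160) 0.00000 [ 0.15  0.23 -0.15  2.39  3.42  0.35 -1.71]
50 (-145, -68, 120) 0.00000 [ 0.17  0.35 -0.18  2.4   3.33  0.47 -1.59]
50 (-145, -68, 92) 0.00000 [ 0.17  0.43 -0.17  2.4   3.3   0.55 -1.55]
50 (-97, -68, 92) 0.00000 [ 0.14  0.47 -0.16  2.29  3.28  0.49 -1.54]
46 (-145, -68, 240) 0.00004 [-1.18  0.1   1.17  2.34  4.41  0.17 -2.8 ]
46 (-145, -68, 200) 0.00000 [-1.07  0.32  1.14  2.36  4.21  0.39 -2.68]
46 (-145, -68, 160) 0.00000 [-0.91  0.42  0.98  2.37  4.01  0.49 -2.51]
46 (-145, -68, 120) 0.00000 [-0.83  0.56  0.91  2.38  3.88  0.62 -2.43]
46 (-145, -68, 92) 0.00000 [-0.75  0.62  0.82  2.38  3.78  0.67 -2.35]
46 (-97, -68, 92) 0.00000 [-0.7   0.63  0.75  2.27  3.81  0.6  -2.39]
```

```bash
python3 go.py "(-145,-68,200)" "(-145,-68,240)" | tail -2
```

```text
(-145,-68,200) -> tool delta mm [ 69.1 -43.2  59.8]
(-145,-68,240) -> tool delta mm [ 38.5 -43.2  34.1]
```

Emit:
{"method": "carry_out", "body": {
  "delta_pos": [
    [0.011, -0.007, 0.01],
    [0.023, -0.014, 0.02],
    [0.035, -0.021, 0.03],
    [0.046, -0.029, 0.04],
    [0.058, -0.036, 0.05],
    [0.069, -0.043, 0.06],
    [0.069, -0.043, 0.06]
  ],
  "turn": [0, 0, 0, 0, 0, 0, 0],
  "claw": [-1, -1, -1, -1, -1, -1, -1]
}}

```text
time_s: 12.5
tcp_pos: [580.8, 2.8, 199.8]
eef_rot: [-0.011, 0.906, 0.006, 0.422]
wrist_force: [0.2, 0.1, 0.3]
width: 0.5
```

```bash
python3 go.py "(-145,-68,92)"
```

```text
t 12.5 q [ 0.2   0.19 -0.31  2.42  2.86  0.35 -1.31] F mach [0.3 0.  0.3] T [-0.03  0.77 -0.01]
mach tcp [-143.4  -65.5  199.8]
tool axes in mach (cols)
 [[-0.638  0.129  0.759]
 [ 0.084  0.992 -0.098]
 [-0.766  0.001 -0.643]]
(-145,-68,92) -> tool delta mm [83.4 -2.9 68.4]
```

Emit:
{"method": "carry_out", "body": {
  "delta_pos": [
    [0.017, -0.001, 0.014],
    [0.033, -0.001, 0.027],
    [0.05, -0.002, 0.041],
    [0.067, -0.002, 0.055],
    [0.083, -0.003, 0.068],
    [0.083, -0.003, 0.068]
  ],
  "turn": [0, 0, 0, 0, 0, 0],
  "claw": [-1, -1, -1, -1, -1, -1]
}}

```text
time_s: 13.25
tcp_pos: [580.5, 1.5, 92.9]
eef_rot: [-0.011, 0.906, 0.007, 0.423]
wrist_force: [-0.5, 0.4, 0.6]
width: 0.5
```

```bash
python3 go.py "(-97,-68,92)" "(-97,-30,92)"
python3 - <<'E'
from h import *
import cv2
for n in('wrist','scene'): cv2.imwrite(f'pics/{n}2.png',cv2.cvtColor(vision.get_image(n),cv2.COLOR_RGB2BGR))
E
```

```text
t 13.25 q [ 0.64  0.65 -0.82  2.44  2.68  0.77 -0.89] F mach [-0.4  0.5  0.6] T [0.01 0.76 0.04]
mach tcp [-143.9  -66.6   92.9]
tool axes in mach (cols)
 [[-0.637  0.127  0.76 ]
 [ 0.085  0.992 -0.095]
 [-0.766  0.004 -0.643]]
(-97,-68,92) -> tool delta mm [-29.3   4.6  36.4]
(-97,-30,92) -> tool delta mm [-26.1  42.3  32.8]
```

View pics/wrist2.png

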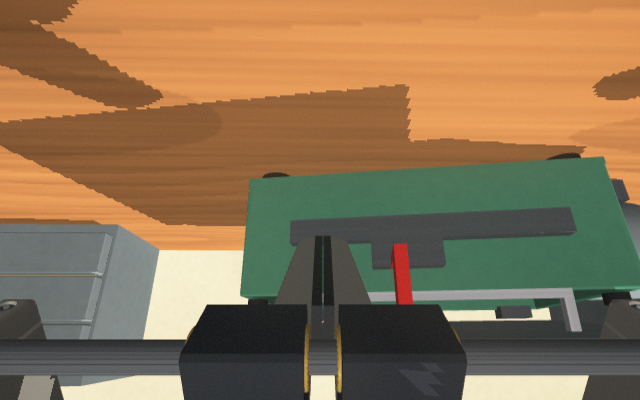

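View pics/scene2.png

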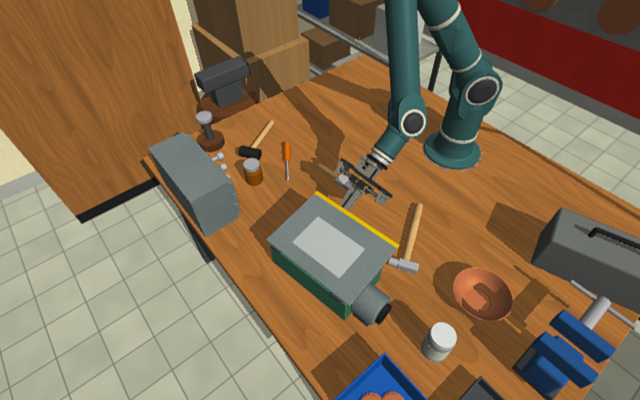

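Emit:
{"method": "carry_out", "body": {
  "delta_pos": [
    [-0.007, 0.001, 0.009],
    [-0.015, 0.002, 0.018],
    [-0.022, 0.003, 0.027],
    [-0.029, 0.004, 0.036],
    [-0.029, 0.004, 0.036]
  ],
  "turn": [0, 0, 0, 0, 0],
  "claw": [-1, -1, -1, -1, -1]
}}

```text
time_s: 13.98
tcp_pos: [628.2, 8.6, 93.9]
eef_rot: [-0.014, 0.905, 0.007, 0.424]
wrist_force: [-0.2, 0.7, -0.1]
width: 0.1
```

```bash
python3 go.py "(-97,-55,92)" "(-97,-30,92)"
python3 - <<'E'
from h import *
import cv2
for n in('wrist',): cv2.imwrite(f'pics/{n}3.png',cv2.cvtColor(vision.get_image(n),cv2.COLOR_RGB2BGR))
E
```

```text
t 13.975 q [ 0.59  0.68 -0.79  2.34  2.64  0.71 -0.84] F mach [-0.1  0.7 -0.1] T [ 0.02  0.73 -0.  ]
mach tcp [-95.6 -67.   93.9]
tool axes in mach (cols)
 [[-0.635  0.123  0.763]
 [ 0.079  0.992 -0.094]
 [-0.769  0.    -0.64 ]]
(-97,-55,92) -> tool delta mm [ 3.3 11.7 -1. ]
(-97,-30,92) -> tool delta mm [ 5.2 36.5 -3.3]
```

View pics/wrist3.png

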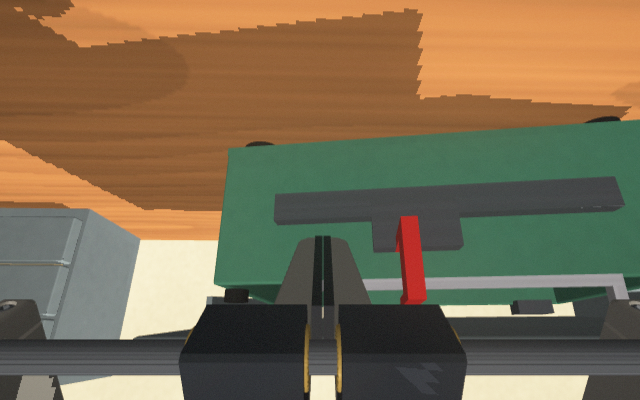

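Emit:
{"method": "carry_out", "body": {
  "delta_pos": [
    [0.001, 0.003, 0],
    [0.002, 0.006, -0.001],
    [0.002, 0.009, -0.001],
    [0.003, 0.012, -0.001],
    [0.003, 0.015, -0.001],
    [0.003, 0.018, -0.001]
  ],
  "turn": [0, 0, 0, 0, 0, 0],
  "claw": [-1, -1, -1, -1, -1, -1]
}}

```text
time_s: 14.78
tcp_pos: [624.0, 26.4, 92.0]
eef_rot: [-0.014, 0.905, 0.007, 0.424]
wrist_force: [0.5, 0.3, -1.1]
width: 0.4
```

```bash
python3 go.py "(-97,-40,92)"
```

```text
t 14.775 q [ 0.55  0.68 -0.79  2.34  2.61  0.75 -0.84] F mach [ 0.5  0.3 -1.1] T [0.01 0.77 0.02]
mach tcp [-97.1 -48.7  92. ]
tool axes in mach (cols)
 [[-0.635  0.123  0.762]
 [ 0.079  0.992 -0.094]
 [-0.768  0.    -0.64 ]]
(-97,-40,92) -> tool delta mm [ 0.6  8.6 -0.8]
```

Emit:
{"method": "carry_out", "body": {
  "delta_pos": [
    [0, 0.0015, 0],
    [0, 0.003, 0],
    [0, 0.0045, 0],
    [0, 0.006, -0.001],
    [0, 0.006, -0.001]
  ],
  "turn": [0, 0, 0, 0, 0],
  "claw": [-1, -1, -1, -1, -1]
}}

```text
time_s: 15.4
tcp_pos: [623.0, 31.5, 92.5]
eef_rot: [-0.013, 0.906, 0.006, 0.424]
wrist_force: [-0.1, -3.7, -2.0]
width: 0.3
```

```bash
python3 go.py "(-97,-38,92)"; python3 -c "
from h import *
import cv2
cv2.imwrite('pics/wrist4.png',cv2.cvtColor(vision.get_image('wrist'),cv2.COLOR_RGB2BGR)[150:330,220:500])"
```

```text
t 15.4 q [ 0.53  0.68 -0.79  2.35  2.59  0.76 -0.84] F mach [-0.7 -3.6 -2. ] T [-0.34  0.87 -0.38]
mach tcp [-97.3 -43.6  92.5]
tool axes in mach (cols)
 [[-0.635  0.124  0.762]
 [ 0.08   0.992 -0.096]
 [-0.768 -0.    -0.64 ]]
(-97,-38,92) -> tool delta mm [ 0.6  5.6 -0. ]
```

View pics/wrist4.png

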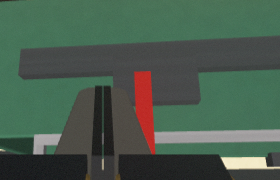

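Emit:
{"method": "carry_out", "body": {
  "delta_pos": [
    [0, 0.0015, 0],
    [0, 0.003, 0],
    [0, 0.0045, 0],
    [0.001, 0.006, -0.001],
    [0.001, 0.0075, -0.001]
  ],
  "turn": [0, 0, 0, 0, 0],
  "claw": [-1, -1, -1, -1, -1]
}}

```text
time_s: 16.08
tcp_pos: [620.6, 37.8, 92.0]
eef_rot: [-0.012, 0.906, 0.005, 0.424]
wrist_force: [-6.3, -8.2, 2.5]
width: 0.4
```

```bash
python3 go.py "(-97,-30,92)"
```

```text
t 16.075 q [ 0.52  0.68 -0.8   2.35  2.57  0.77 -0.84] F mach [-7.5 -7.1  2.5] T [-0.86  0.94 -1.06]
mach tcp [-98.7 -36.9  92. ]
tool axes in mach (cols)
 [[-0.636  0.127  0.761]
 [ 0.08   0.992 -0.098]
 [-0.768 -0.001 -0.641]]
(-97,-30,92) -> tool delta mm [-0.6  7.1  0.6]
```

Emit:
{"method": "carry_out", "body": {
  "delta_pos": [
    [0.0005, 0.001, -0.0006],
    [0.001, 0.002, -0.0012],
    [0.0015, 0.003, -0.0018],
    [0.002, 0.004, -0.0024],
    [0.0023, 0.0046, -0.0028]
  ],
  "turn": [0, 0, 0, 0, 0],
  "claw": [-1, -1, -1, -1, -1]
}}

```text
time_s: 16.7
tcp_pos: [617.4, 42.5, 92.2]
eef_rot: [-0.012, 0.906, 0.005, 0.424]
wrist_force: [-0.2, -4.1, -0.6]
width: 0.6
```

```bash
python3 go.py; python3 -c "
from h import *
import cv2
cv2.imwrite('pics/wrist5.png',cv2.resize(cv2.cvtColor(vision.get_image('wrist'),cv2.COLOR_RGB2BGR)[150:330,220:500],None,fx=2.5,fy=2.5))"
```

```text
t 16.7 q [ 0.51  0.68 -0.8   2.36  2.56  0.78 -0.85] F mach [-0.9 -4.  -0.6] T [-0.71  0.99 -0.82]
mach tcp [-101.1  -31.8   92.2]
tool axes in mach (cols)
 [[-0.636  0.126  0.762]
 [ 0.08   0.992 -0.097]
 [-0.768 -0.001 -0.641]]
```

View pics/wrist5.png

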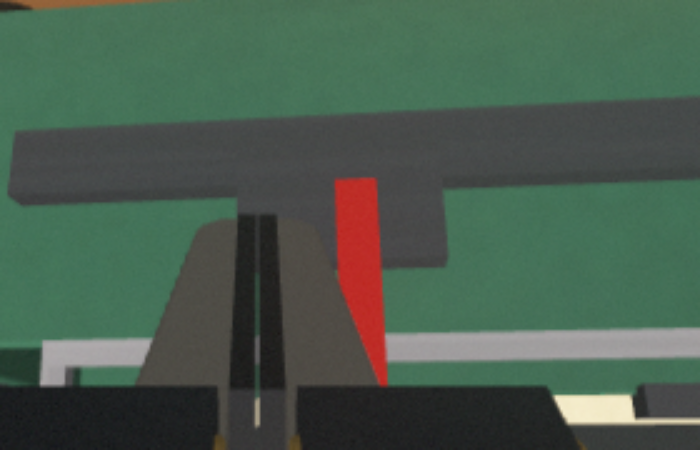

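Emit:
{"method": "carry_out", "body": {
  "delta_pos": [
    [0.0005, 0.001, -0.0005],
    [0.001, 0.002, -0.001],
    [0.0011, 0.003, -0.0013],
    [0.0011, 0.003, -0.0013]
  ],
  "turn": [0, 0, 0, 0],
  "claw": [-1, -1, -1, -1]
}}

```text
time_s: 17.25
tcp_pos: [615.8, 45.2, 92.2]
eef_rot: [-0.012, 0.906, 0.005, 0.424]
wrist_force: [-0.2, -5.9, -1.4]
width: 0.8
```

```bash
python3 go.py "(-102.4,-28.5,96)"
```

```text
t 17.25 q [ 0.5   0.68 -0.8   2.36  2.56  0.79 -0.85] F mach [-1.1 -5.8 -1.4] T [-0.77  0.9  -0.91]
mach tcp [-102.3  -28.8   92.2]
tool axes in mach (cols)
 [[-0.635  0.127  0.762]
 [ 0.08   0.992 -0.098]
 [-0.768 -0.001 -0.641]]
(-102.4,-28.5,96) -> tool delta mm [-2.9  0.3 -2.5]
```

Emit:
{"method": "carry_out", "body": {
  "delta_pos": [
    [-0.0017, 0.0004, -0.0015],
    [-0.0034, 0.0008, -0.003],
    [-0.0051, 0.0011, -0.0044],
    [-0.0068, 0.0015, -0.0059]
  ],
  "turn": [0, 0, 0, 0],
  "claw": [-1, -1, -1, -1]
}}

```text
time_s: 17.75
tcp_pos: [615.1, 46.7, 100.6]
eef_rot: [-0.012, 0.906, 0.005, 0.423]
wrist_force: [0.8, -6.1, -3.6]
width: 0.3
```

```bash
python3 go.py; python3 -c "
from h import *
import cv2
cv2.imwrite('pics/wrist6.png',cv2.resize(cv2.cvtColor(vision.get_image('wrist'),cv2.COLOR_RGB2BGR)[150:330,220:500],None,fx=2.5,fy=2.5))"
```

```text
t 17.75 q [ 0.5   0.65 -0.81  2.36  2.54  0.77 -0.84] F mach [-0.1 -6.2 -3.6] T [-0.88  1.33 -0.83]
mach tcp [-102.8  -27.3  100.6]
tool axes in mach (cols)
 [[-0.637  0.127  0.761]
 [ 0.081  0.992 -0.097]
 [-0.767 -0.    -0.642]]
```

View pics/wrist6.png

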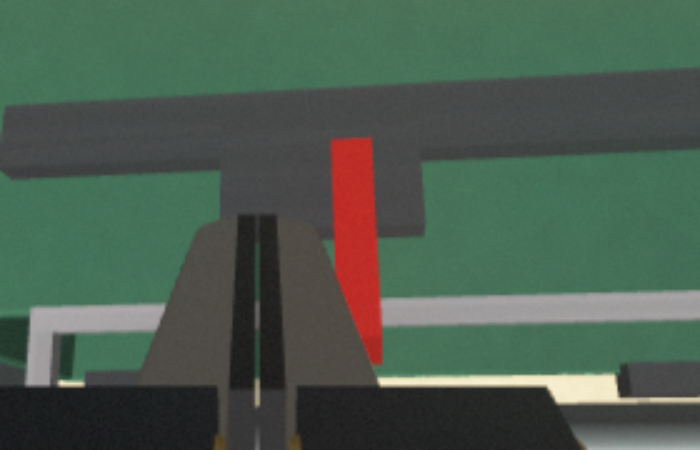

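```bash
cat > wr.py <<'E'
from h import *
from feas import ex,ey,O
from scipy.spatial.transform import Rotation as R
N=np.stack([ex,ey,[0,0,1]])
def wray(u,v,s=None):
    s=s or bot.observe(); i=vision.camera_info('wrist');H=i['hand_eye'];M=R.from_quat(s['eef_rot']).as_matrix()
    return N@(M@H[:3,3]+s['tcp_pos']-O), N@(M@H[:3,:3]@np.linalg.inv(i['K'])@[u,v,1])
def wz(u,v,z,s=None): o,d=wray(u,v,s); return (o+d*(z-o[2])/d[2]).round(1)
E
python3 - <<'E'
from wr import *
print(wz(360.6,205,83)); 
s={'tcp_pos':np.array([628.2,8.6,93.9]),'eef_rot':[-.014,.905,.007,.424]}
print('ref',wz(408,217,83,s),wz(400,217,83,s),wz(417,217,83,s))
E
```

```text
[-124.    -6.4   83. ]
ref [-115.7  -23.4   83. ] [-116.2  -27.3   83. ] [-115.1  -19.    83. ]
```

Emit:
{"method": "carry_out", "body": {
  "delta_pos": [
    [-0.0015, 0, -0.0013],
    [-0.003, 0, -0.0026],
    [-0.0045, 0, -0.0039],
    [-0.006, 0.0003, -0.0052],
    [-0.006, 0.0003, -0.0052]
  ],
  "turn": [0, 0, 0, 0, 0],
  "claw": [-1, -1, -1, -1, -1]
}}

```text
time_s: 18.42
tcp_pos: [613.7, 46.8, 107.3]
eef_rot: [-0.012, 0.907, 0.006, 0.422]
wrist_force: [-0.7, -5.6, -7.7]
width: 0.2
```

```bash
python3 go.py; python3 -c "
from h import *
import cv2
cv2.imwrite('pics/wrist7.png',cv2.resize(cv2.cvtColor(vision.get_image('wrist'),cv2.COLOR_RGB2BGR)[150:330,220:500],None,fx=2.5,fy=2.5))"
```

```text
t 18.425 q [ 0.51  0.63 -0.81  2.36  2.52  0.74 -0.84] F mach [-1.5 -5.4 -7.7] T [-0.93  2.03 -0.86]
mach tcp [-104.1  -27.   107.3]
tool axes in mach (cols)
 [[-0.639  0.127  0.759]
 [ 0.082  0.992 -0.097]
 [-0.765 -0.    -0.644]]
```

View pics/wrist7.png

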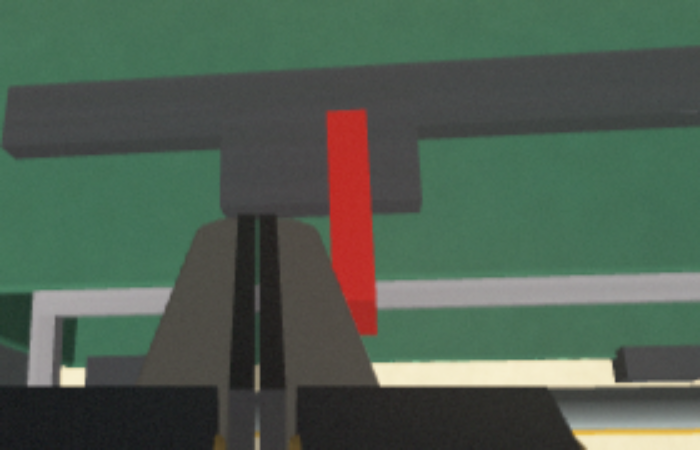

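```bash
python3 -c "
from wr import *
print(wz(358.6,194,83))"
```

```text
[-124.4   -6.9   83. ]
```

Emit:
{"method": "carry_out", "body": {
  "delta_pos": [
    [-0.0015, 0.0002, -0.0013],
    [-0.003, 0.0004, -0.0026],
    [-0.0045, 0.0006, -0.0039],
    [-0.006, 0.0008, -0.0052],
    [-0.006, 0.0008, -0.0052]
  ],
  "turn": [0, 0, 0, 0, 0],
  "claw": [-1, -1, -1, -1, -1]
}}

```text
time_s: 19.1
tcp_pos: [613.7, 47.2, 115.4]
eef_rot: [-0.012, 0.906, 0.005, 0.422]
wrist_force: [-0.7, -6.3, -5.2]
width: 0.4
```

```bash
python3 go.py; python3 -c "
from h import *
import cv2
cv2.imwrite('pics/wrist8.png',cv2.resize(cv2.cvtColor(vision.get_image('wrist'),cv2.COLOR_RGB2BGR)[150:330,220:500],None,fx=2.5,fy=2.5))"
```

```text
t 19.1 q [ 0.51  0.6  -0.82  2.36  2.5   0.72 -0.83] F mach [-1.7 -6.1 -5.2] T [-1.04  1.82 -1.01]
mach tcp [-104.1  -26.6  115.4]
tool axes in mach (cols)
 [[-0.639  0.127  0.759]
 [ 0.082  0.992 -0.098]
 [-0.765 -0.    -0.644]]
```

View pics/wrist8.png

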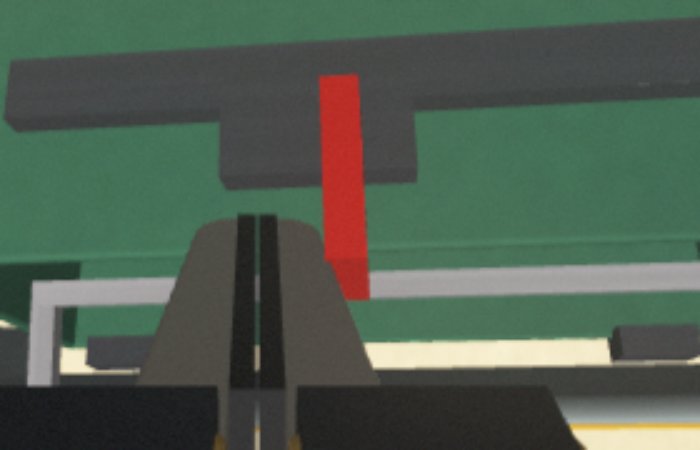

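Emit:
{"method": "carry_out", "body": {
  "delta_pos": [
    [-0.0015, 0.0003, -0.0013],
    [-0.003, 0.0006, -0.0026],
    [-0.0045, 0.0009, -0.0039],
    [-0.006, 0.0012, -0.0052],
    [-0.006, 0.0012, -0.0052]
  ],
  "turn": [0, 0, 0, 0, 0],
  "claw": [-1, -1, -1, -1, -1]
}}

```text
time_s: 19.77
tcp_pos: [613.9, 48.2, 123.7]
eef_rot: [-0.012, 0.906, 0.005, 0.423]
wrist_force: [-0.3, -6.8, -5.8]
width: 0.8
```

```bash
python3 go.py; python3 -c "
from h import *
import cv2
for n in('wrist','scene'): cv2.imwrite(f'pics/{n}9.png',cv2.resize(cv2.cvtColor(vision.get_image(n),cv2.COLOR_RGB2BGR)[150:330,220:500],None,fx=2.5,fy=2.5))"
```

```text
t 19.775 q [ 0.51  0.58 -0.82  2.36  2.48  0.7  -0.83] F mach [-1.3 -6.7 -5.8] T [-1.08  1.7  -1.19]
mach tcp [-103.7  -25.6  123.7]
tool axes in mach (cols)
 [[-0.638  0.128  0.76 ]
 [ 0.082  0.992 -0.098]
 [-0.766 -0.001 -0.643]]
```

View pics/wrist9.png

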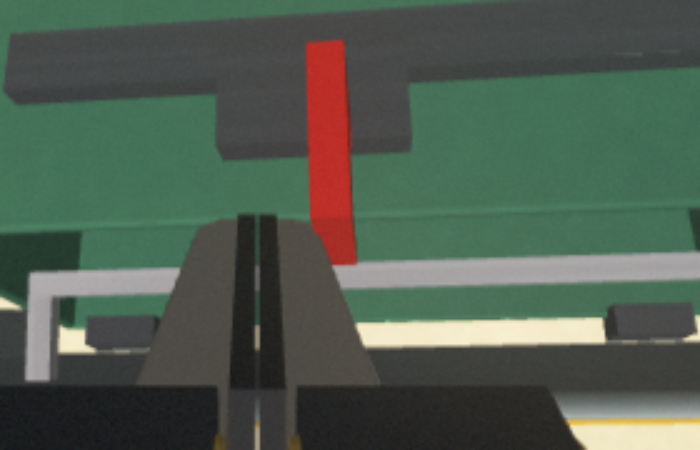

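View pics/scene9.png

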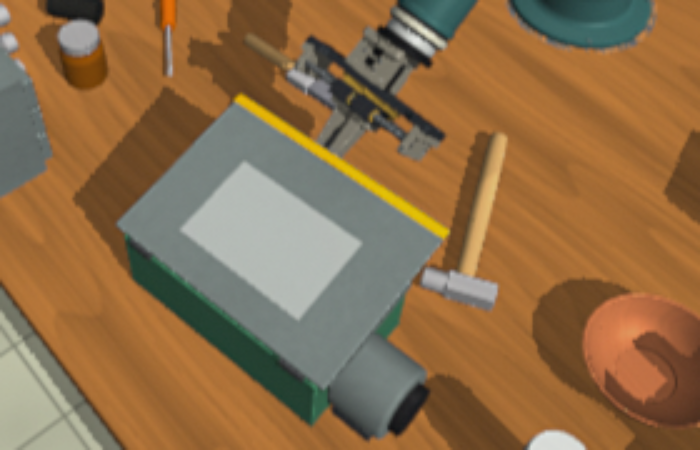

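```bash
python3 -c "
from wr import *
print(wz(349.6,166.6,83))"
```

```text
[-123.5   -9.7   83. ]
```

Emit:
{"method": "carry_out", "body": {
  "delta_pos": [
    [-0.002, 0.0005, -0.0017],
    [-0.004, 0.001, -0.0034],
    [-0.006, 0.0015, -0.0051],
    [-0.008, 0.002, -0.0068],
    [-0.008, 0.002, -0.0068]
  ],
  "turn": [0, 0, 0, 0, 0],
  "claw": [-1, -1, -1, -1, -1]
}}

```text
time_s: 20.5
tcp_pos: [614.2, 52.5, 135.4]
eef_rot: [-0.013, 0.906, 0.006, 0.423]
wrist_force: [-3.4, -4.1, -4.0]
width: 0.5
```

```bash
python3 go.py; python3 -c "
from h import *
import cv2
for n in('wrist',): cv2.imwrite(f'pics/{n}10.png',cv2.resize(cv2.cvtColor(vision.get_image(n),cv2.COLOR_RGB2BGR)[110:330,220:500],None,fx=2.5,fy=2.5))"
```

```text
t 20.5 q [ 0.51  0.55 -0.83  2.35  2.46  0.68 -0.82] F mach [-4.  -3.5 -4. ] T [-0.71  1.79 -0.68]
mach tcp [-102.8  -21.4  135.4]
tool axes in mach (cols)
 [[-0.636  0.124  0.761]
 [ 0.079  0.992 -0.095]
 [-0.767  0.    -0.641]]
```

View pics/wrist10.png

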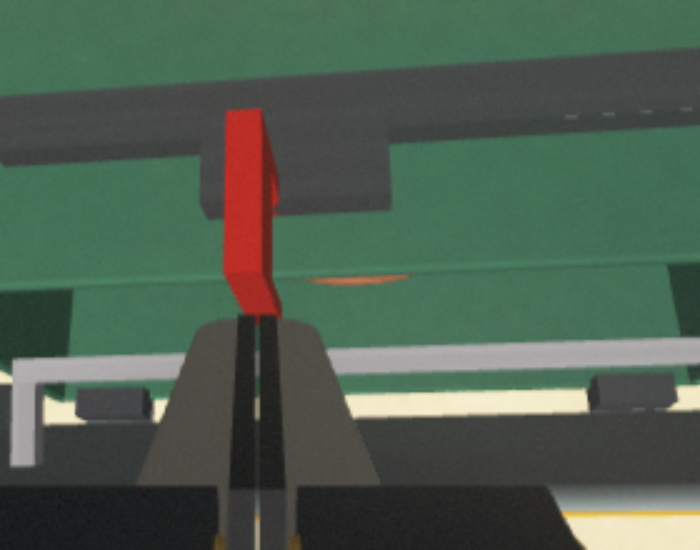

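```bash
cat > path.py <<'E'
from h import *
from feas import ex,ey,O
from scipy.optimize import brentq
from scipy.spatial.transform import Rotation as R
N=np.stack([ex,ey,[0,0,1]])
s=bot.observe();M=N@R.from_quat(s['eef_rot']).as_matrix();t=N@(s['tcp_pos']-O)
E=lambda th:np.array([85-210*np.cos(.0835+th),117.5+210*np.sin(.0835+th)])
d=np.array([.765,-.644]); n=np.array([.644,.765]); off=np.array([6.36,7.67])
c=np.array([t[0],t[2]])+off
th0=brentq(lambda th:(E(th)-c)@n,-.1,.8) if c@n>0 or 1 else 0
L0=(c-E(th0))@d; print('theta',th0,'L',L0,'tcp',t)
if __name__=='__main__':
    for th in np.arange(np.ceil(th0*20)/20,.93,.05):
        a=.0835+th; u=np.array([np.cos(a),-np.sin(a)])
        f=np.clip((th-th0)/max(.5-th0,.01),0,1); L=L0+(18-L0)*f
        dd=d if a<.70 else u
        p=E(th)+L*dd-off; m=np.array([p[0],t[1],p[1]]); print('%.2f'%th,m.round(0),'tool mm',(M.T@(m-t)).round(0))
E
python3 path.py
```

```text
theta 0.13433522261060027 L 30.82492597506678 tcp [-102.81520391  -21.37996592  135.3624411 ]
0.15 [-103.  -21.  139.] tool mm [-3.  0. -2.]
0.20 [-101.  -21.  150.] tool mm [-12.   0.  -8.]
0.25 [-99. -21. 161.] tool mm [-22.   0. -14.]
0.30 [-97. -21. 172.] tool mm [-32.   1. -19.]
0.35 [-94. -21. 183.] tool mm [-42.   1. -24.]
0.40 [-91. -21. 194.] tool mm [-52.   1. -28.]
0.45 [-87. -21. 204.] tool mm [-63.   2. -32.]
0.50 [-83. -21. 214.] tool mm [-73.   2. -35.]
0.55 [-77. -21. 223.] tool mm [-83.   3. -36.]
0.60 [-70. -21. 231.] tool mm [-94.   4. -37.]
0.65 [-64. -21. 238.] tool mm [-104.    5.  -36.]
0.70 [-57. -21. 245.] tool mm [-113.    6.  -36.]
0.75 [-50. -21. 252.] tool mm [-123.    6.  -35.]
0.80 [-43. -21. 258.] tool mm [-132.    7.  -33.]
0.85 [-36. -21. 264.] tool mm [-142.    8.  -31.]
0.90 [-28. -21. 270.] tool mm [-151.    9.  -29.]
```

Emit:
{"method": "carry_out", "body": {
  "delta_pos": [
    [-0.003, 0, -0.002],
    [-0.007, 0, -0.005],
    [-0.012, 0, -0.008],
    [-0.017, 0, -0.011],
    [-0.022, 0, -0.014],
    [-0.027, 0, -0.017],
    [-0.032, 0.001, -0.019],
    [-0.037, 0.001, -0.022],
    [-0.042, 0.001, -0.024],
    [-0.047, 0.001, -0.026],
    [-0.052, 0.001, -0.028],
    [-0.052, 0.001, -0.028]
  ],
  "turn": [0, 0, 0, 0, 0, 0, 0, 0, 0, 0, 0, 0],
  "claw": [-1, -1, -1, -1, -1, -1, -1, -1, -1, -1, -1, -1]
}}

```text
time_s: 22.05
tcp_pos: [627.2, 54.3, 194.6]
eef_rot: [-0.014, 0.905, 0.006, 0.425]
wrist_force: [-1.9, 1.1, -1.5]
width: 0.4
```

```bash
python3 go.py; python3 path.py;  python3 -c "
from h import *
import cv2
for n in('wrist','scene'): cv2.imwrite(f'pics/{n}11.png',cv2.cvtColor(vision.get_image(n),cv2.COLOR_RGB2BGR))"
```

```text
t 22.05 q [ 0.52  0.38 -0.83  2.3   2.32  0.5  -0.74] F mach [-1.7  1.4 -1.5] T [0.07 1.36 0.12]
mach tcp [-89.7 -21.7 194.6]
tool axes in mach (cols)
 [[-0.634  0.123  0.763]
 [ 0.078  0.992 -0.095]
 [-0.769 -0.    -0.639]]
theta 0.407557110902078 L 22.06962731552981 tcp [-89.66139764 -21.66740471 194.64385892]
0.45 [-87. -22. 204.] tool mm [-9.  0. -3.]
0.50 [-83. -22. 214.] tool mm [-19.   1.  -7.]
0.55 [-77. -22. 223.] tool mm [-30.   2.  -8.]
0.60 [-70. -22. 231.] tool mm [-40.   2.  -8.]
0.65 [-64. -22. 238.] tool mm [-50.   3.  -8.]
0.70 [-57. -22. 245.] tool mm [-59.   4.  -8.]
0.75 [-50. -22. 252.] tool mm [-69.   5.  -7.]
0.80 [-43. -22. 258.] tool mm [-78.   6.  -5.]
0.85 [-36. -22. 264.] tool mm [-88.   7.  -3.]
0.90 [-28. -22. 270.] tool mm [-97.   8.  -1.]
```

View pics/scene11.png

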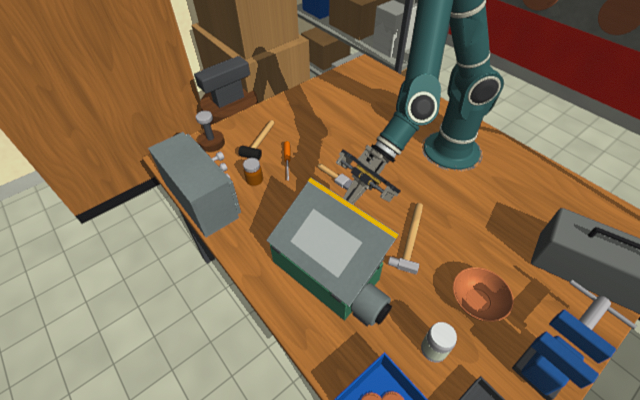

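View pics/wrist11.png

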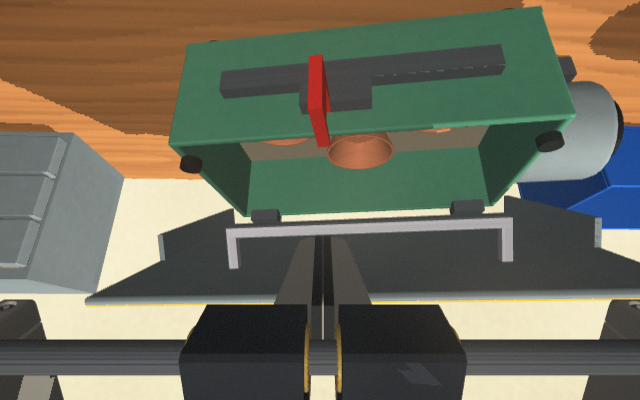

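Emit:
{"method": "carry_out", "body": {
  "delta_pos": [
    [-0.005, 0, -0.002],
    [-0.01, 0, -0.004],
    [-0.015, 0.001, -0.006],
    [-0.02, 0.001, -0.007],
    [-0.025, 0.001, -0.008],
    [-0.03, 0.002, -0.008],
    [-0.035, 0.002, -0.008],
    [-0.04, 0.002, -0.008],
    [-0.045, 0.003, -0.008],
    [-0.05, 0.003, -0.008],
    [-0.055, 0.004, -0.008],
    [-0.06, 0.004, -0.008]
  ],
  "turn": [0, 0, 0, 0, 0, 0, 0, 0, 0, 0, 0, 0],
  "claw": [-1, -1, -1, -1, -1, -1, -1, -1, -1, -1, -1, -1]
}}

```text
time_s: 23.65
tcp_pos: [658.9, 59.1, 244.8]
eef_rot: [-0.013, 0.906, 0.007, 0.424]
wrist_force: [-0.4, -1.0, -7.8]
width: 0.7
```

```bash
python3 go.py; python3 path.py;  python3 -c "
from h import *
import cv2
for n in('wrist','scene'): cv2.imwrite(f'pics/{n}12.png',cv2.cvtColor(vision.get_image(n),cv2.COLOR_RGB2BGR))"
```

```text
t 23.65 q [ 0.45  0.29 -0.73  2.2   2.09  0.35 -0.54] F mach [-0.6 -1.  -7.8] T [-0.12  2.2  -0.08]
mach tcp [-57.6 -21.7 244.8]
tool axes in mach (cols)
 [[-0.636  0.123  0.762]
 [ 0.079  0.992 -0.094]
 [-0.768  0.001 -0.641]]
theta 0.6900750881199036 L 18.26288155880952 tcp [-57.62599257 -21.72226143 244.79469502]
0.70 [-57. -22. 245.] tool mm [-1.  0. -0.]
0.75 [-50. -22. 252.] tool mm [-10.   1.   1.]
0.80 [-43. -22. 258.] tool mm [-20.   2.   2.]
0.85 [-36. -22. 264.] tool mm [-29.   3.   4.]
0.90 [-28. -22. 270.] tool mm [-38.   4.   7.]
```

View pics/wrist12.png

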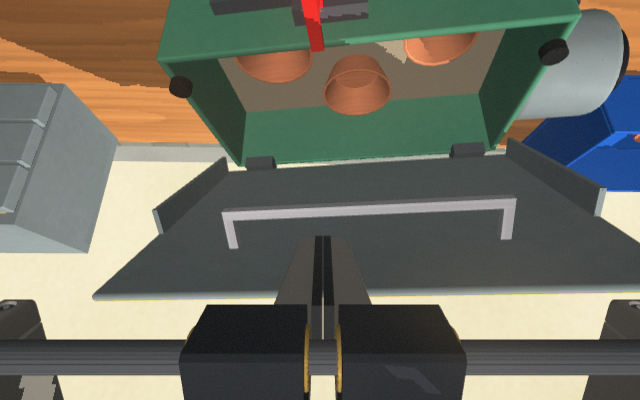

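Emit:
{"method": "carry_out", "body": {
  "delta_pos": [
    [-0.005, 0, 0],
    [-0.01, 0.001, 0.001],
    [-0.015, 0.001, 0.001],
    [-0.02, 0.002, 0.002],
    [-0.025, 0.002, 0.003],
    [-0.029, 0.003, 0.004],
    [-0.032, 0.003, 0.005],
    [-0.035, 0.004, 0.006],
    [-0.038, 0.004, 0.007],
    [-0.038, 0.004, 0.007]
  ],
  "turn": [0, 0, 0, 0, 0, 0, 0, 0, 0, 0],
  "claw": [-1, -1, -1, -1, -1, -1, -1, -1, -1, -1]
}}

```text
time_s: 25.0
tcp_pos: [689.0, 63.9, 270.4]
eef_rot: [-0.013, 0.905, 0.006, 0.425]
wrist_force: [-2.3, -1.7, -2.2]
width: 0.1
```

```bash
python3 go.py; python3 path.py;  python3 -c "
from h import *
import cv2
for n in('wrist','scene'): cv2.imwrite(f'pics/{n}13.png',cv2.cvtColor(vision.get_image(n),cv2.COLOR_RGB2BGR))"
```

```text
t 25.0 q [ 0.38  0.28 -0.65  2.12  1.89  0.3  -0.35] F mach [-2.6 -1.4 -2.2] T [-0.18  1.45 -0.17]
mach tcp [-27.1 -21.6 270.4]
tool axes in mach (cols)
 [[-0.634  0.123  0.763]
 [ 0.079  0.992 -0.095]
 [-0.769 -0.    -0.639]]Traceback (most recent call last):
  File "path.py", line 10, in <module>
    th0=brentq(lambda th:(E(th)-c)@n,-.1,.8) if c@n>0 or 1 else 0
        ~~~~~~^^^^^^^^^^^^^^^^^^^^^^^^^^^^^^
    r = _zeros._brentq(f, a, b, xtol, rtol, maxiter, args, full_output, disp)
ValueError: f(a) and f(b) must have different signs
```

View pics/wrist13.png

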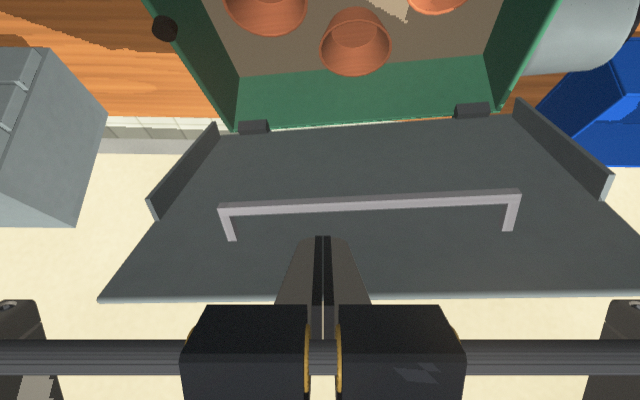

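View pics/scene13.png

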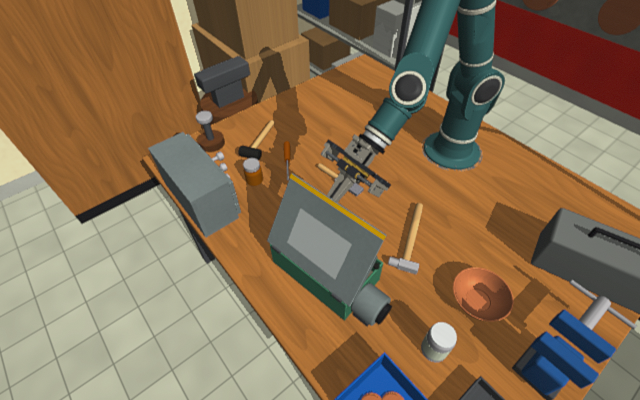

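Run:
```python
from h import *
from feas import ex,ey,O
import cv2
for th in (.75,.8,.85,.9,.95):
    a=.0835+th; x=85-210*np.cos(a)+5*np.sin(a)*-1*-1*0; 
    for off in (0,5):
        X=85-210*np.cos(a)+off*np.sin(a); Z=117.5+210*np.sin(a)+off*np.cos(a)
        print(th,off,[proj('scene',O+X*ex+y*ey+np.array([0,0,Z])).round(1) for y in(150,-150)])
a=cv2.imread('pics/scene13.png')[160:250,270:400]; cv2.imwrite('pics/s13c.png',cv2.resize(a,None,fx=6,fy=6,interpolation=cv2.INTER_CUBIC))
```

```text
0.75 0 [array([391.5, 233.6]), array([299.4, 172.9])]
0.75 5 [array([390.8, 233.8]), array([298.4, 172.8])]
0.8 0 [array([389.9, 234.1]), array([297.2, 172.8])]
0.8 5 [array([389.2, 234.3]), array([296.1, 172.7])]
0.85 0 [array([388.2, 234.7]), array([294.9, 172.8])]
0.85 5 [array([387.4, 235.1]), array([293.8, 172.8])]
0.9 0 [array([386.4, 235.5]), array([292.5, 172.9])]
0.9 5 [array([385.5, 236. ]), array([291.3, 173.1])]
0.95 0 [array([384.5, 236.6]), array([290. , 173.3])]
0.95 5 [array([383.5, 237.2]), array([288.7, 173.5])]
```

View pics/s13c.png

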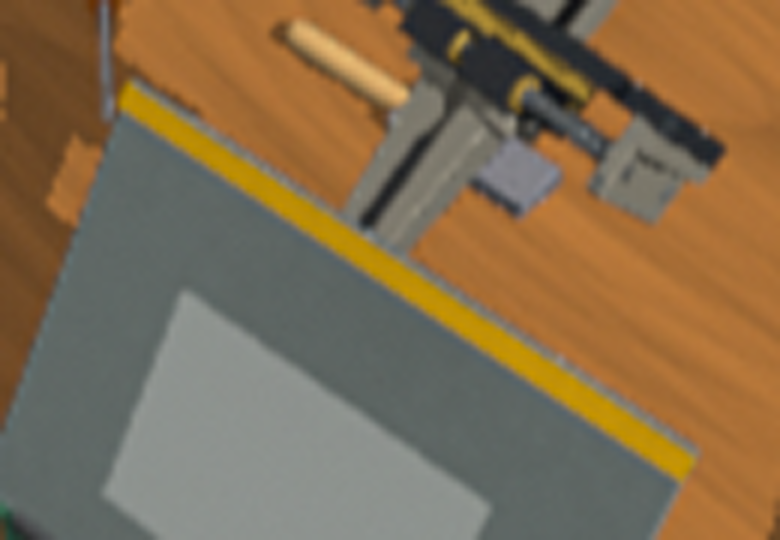

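Emit:
{"method": "carry_out", "body": {
  "delta_pos": [
    [-0.002, 0, 0.0006],
    [-0.004, 0.0004, 0.0012],
    [-0.006, 0.0006, 0.0017],
    [-0.008, 0.0008, 0.0023]
  ],
  "turn": [0, 0, 0, 0],
  "claw": [-1, -1, -1, -1]
}}

```text
time_s: 25.6
tcp_pos: [695.1, 64.9, 274.1]
eef_rot: [-0.014, 0.906, 0.006, 0.424]
wrist_force: [-4.8, -2.0, -1.7]
width: 0.3
```

```bash
python3 go.py "(-80,-22,275)" "(-200,-22,330)"
```

```text
t 25.6 q [ 0.36  0.28 -0.64  2.11  1.84  0.29 -0.3 ] F mach [-5.1 -1.2 -1.7] T [-0.19  1.8  -0.23]
mach tcp [-20.9 -21.6 274.1]
tool axes in mach (cols)
 [[-0.636  0.123  0.762]
 [ 0.079  0.992 -0.095]
 [-0.768  0.    -0.641]]
(-80,-22,275) -> tool delta mm [ 36.9  -7.7 -45.5]
(-200,-22,330) -> tool delta mm [  70.9  -22.5 -172.2]
```

Emit:
{"method": "carry_out", "body": {
  "delta_pos": [
    [0.005, -0.001, -0.008],
    [0.012, -0.003, -0.018],
    [0.02, -0.004, -0.03],
    [0.028, -0.006, -0.042],
    [0.037, -0.008, -0.056],
    [0.046, -0.01, -0.07],
    [0.055, -0.012, -0.082],
    [0.055, -0.012, -0.082]
  ],
  "turn": [0, 0, 0, 0, 0, 0, 0, 0],
  "claw": [-1, -1, -1, -1, -1, -1, -1, -1]
}}

```text
time_s: 26.6
tcp_pos: [596.4, 49.6, 284.8]
eef_rot: [-0.014, 0.905, 0.006, 0.424]
wrist_force: [-0.9, 0.8, 0.3]
width: 0.6
```

```bash
python3 go.py;  python3 -c "
from h import *
import cv2
for n in('wrist','scene','top'): cv2.imwrite(f'pics/{n}14.png',cv2.cvtColor(vision.get_image(n),cv2.COLOR_RGB2BGR))
a=cv2.imread('pics/scene14.png')[100:300,200:440]; cv2.imwrite('pics/s14c.png',cv2.resize(a,None,fx=3,fy=3,interpolation=cv2.INTER_CUBIC))"
```

```text
t 26.6 q [ 0.49  0.06 -0.71  2.3   1.98  0.19 -0.5 ] F mach [-0.8  1.   0.3] T [-0.02  0.76 -0.  ]
mach tcp [-120.8  -21.6  284.8]
tool axes in mach (cols)
 [[-0.635  0.123  0.762]
 [ 0.078  0.992 -0.096]
 [-0.768 -0.001 -0.64 ]]
```

View pics/s14c.png

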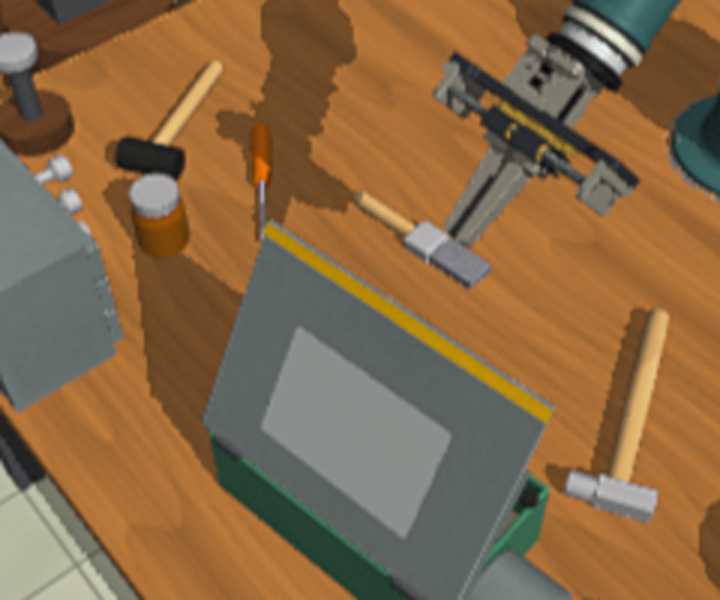

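View pics/top14.png

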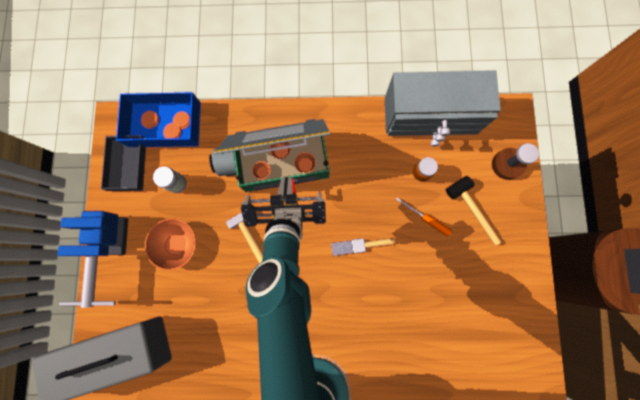

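View pics/wrist14.png

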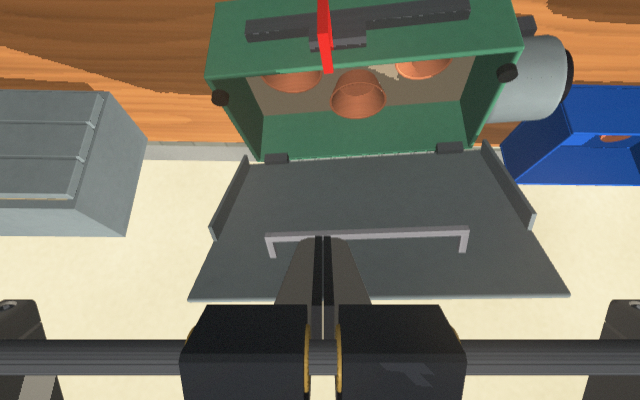

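```bash
python3 -c "
from station import bot
print(bot.job_done())"
```

```text
the job is handed in; nothing more can be done
None
```

The hood is fully open and stays up by itself. I handed the job in at about 26.8 s, and the system gives no verdict.

**How it went:**
- **Tilting the tool:** The moves only turn the tool about its own axis, so I tilted it to about 50° by commanding poses out of the arm's reach. The arm kept the tilt each time.
- **Catch:** I went under the front edge with the fingers shut. I felt the catch about where the cameras had put it, at machine y ≈ -23 mm. I pushed it about 17–18 mm to the left and lifted the hood while holding it.
- **Hood:** The catch slipped off the fingertip during the lift and sprang back, with the hood then at about 0.13 rad. By my geometry the striker bar was already above the hook. I swung the hood up and backed away.

**Last checks:**
- **Hood angle:** The scene image puts it at about 0.94–0.95 rad, and it did not drop after I let go.
- **Contact:** The gripper is about 100 mm clear of the machine, with the wrist force near zero.
- **Force:** The highest I read was about 11 N. I only read it between moves, so a brief higher peak could have gone unseen.
- **Bystanders:** They look unmoved in the top and scene images, but I judged this by eye. The arm hides part of the hammer in the top view; it is fully visible in the scene view.
- **Catch position:** My image estimate of 17–18 mm was close to its 19 mm end stop, and I could not measure it better than 1–2 mm. The force showed no sign of reaching the stop.

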